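# Load the sample changer and send it in

## Robot

A 7-joint arm with a two-finger parallel gripper is mounted at the origin on the work surface. World frame = base frame: x ahead of the robot, y to its left, z up, the work surface at z = 0. Lengths are in mm, angles in rad, forces in N, time in s.
With the tool pointing down it reaches from about 400 to 850 mm from the base axis. Payload 4.5 kg.
Tool frame: the origin (TCP) lies midway between the tips of the shut fingers; the grasp point (between the pads) lies 19 mm behind it; z points along the fingers, y is the line along which they close (so a half turn about z gives the same grasp; the last joint's range is limited). The gripper opens to 85 mm and grips with 20 to 120 N. Pads are 22 mm wide; open, the fingers measure 114 mm over their backs; the gripper's body (76 mm by 85 mm) begins 54 mm behind the grasp point. The pads swing forward as they close: fully open they stand 13 mm farther back than shut.
Start: joints at [-1.238, 0.689, -0.195, 1.565, 0.157, 0.902, -0.215], TCP at [183.964, 597.337, 231.317] pointing down, gripper open.
Joint ranges: [-3.01, 3.01], [-0.46, 2.08], [-1.47, 1.51], [0.13, 2.56], [-1, 4.14], [0.04, 2.09], [-2.66, 2.66]. Speed limits (rad/s): [2.57, 2.57, 3.14, 3.14, 3.14, 3.14, 3.14].

## Interface

Orientations are given as a unit quaternion [x, y, z, w].
In Python, from station import * gives the robot as it stands.
- The arm moves only by the tool move_arm, never from a script. Its argument "series" is a list of rows, each an object with "xyz": the shift along the world's x, y, z in mm, a list of three; "spin": the turn about the world's z in rad. A call has exactly 10 rows; each row shifts and turns the commanded pose from where the row before left it; what a row does not reach is not made up. A row lasts 1/10 s, in which the tool goes at most 50 mm and 8.59 degrees, less where a joint would pass 70% of its speed; a pose out of reach is approached as far as the arm can. A call is refused whole if a number of a shift passes 50 or a number of a turn 0.15, either way. A call with a gripper value outside its range is refused whole. "gripper" is the closure in counts, from 0 (fully open) to 255 (shut), set as the call begins (left out, the last holds). The fingers move at their own pace and stop on an object; the grip force is fixed at half the most. Time passes only in rows, so rows that do not move let the fingers close, or fill a call up. It gives the time, the measured TCP pose, the force, the opening and the grip force at its end, in the units of the state.
- observe(): the state, without advancing time (a new reading comes with each control period).
- get_image(name): name is "scene" or "top"; returns (picture, depth): 480x640x3 uint8, red, green, blue; 480x640 float32, mm along the optical axis (not along the pixel's ray), 0 where there is no reading.
- camera_model(name): a dict with "vertical_fov" (degrees; the focal length in pixels is half the picture's height over the tangent of half this angle, whatever the lens; pixels are square), "cx", "cy" (the principal point, pixels), "view" (4x4, takes a point from world to camera coordinates). Camera axes: x right, y down, z forward; pixel columns grow to the right and rows downward; lengths in mm; the calibration is good to about 2 mm. A picture is of the moment at which its call begins. camera_model takes no time and is no camera call.
- close_job(): hands the job in; it is judged then, once.
The state is a dict: "t": time; "q": joint angles; "qvel": joint speeds; "joint_torque": joint torques, N m; "position": TCP position; "orientation": TCP orientation; "wrist_force": force on the tool from outside, world axes, zero at the start; "ft_torque": the same for the moment, N m; "gripper_width": finger opening in mm; "grip_force": force on a finger pad.
Only numpy, scipy, OpenCV 4.12 (cv2) and the standard library are available. Lean on these libraries where they do the work, as an engineer would, in place of code of your own. Each camera call takes 0.05 s, during which the arm holds its last target. There are 200 camera calls.

## Task

Turn the sample changer's carousel by its knob until the marked pocket stands at the pointer on the tray front, and seat a sample pot upright in it. Then turn the carousel clockwise (seen from above) one click so the next pocket comes to the pointer, and go on in the same way, one pot per pocket, always loading at the pointer and clicking on after every pot, the last one too, until every pot on the mat is loaded. Finally push the tray fully home and let go, without disturbing the bottle, jar and spanner.

Things in the scene. Friction and masses are not known exactly. Their poses are not given: they have to be found in the camera images.
- pot1: squat round sample pot, white body with an aluminium cap, diameter 36 mm, height 34 mm, 60 g; stands upright on the bench mat. Origin at the centre of its underside, z up. Three or all four of these pots are present
- pot2: squat round sample pot, white body with an aluminium cap, diameter 36 mm, height 34 mm, 60 g; stands upright on the bench mat. Origin at the centre of its underside, z up. Three or all four of these pots are present
- pot3: squat round sample pot, white body with an aluminium cap, diameter 36 mm, height 34 mm, 60 g; stands upright on the bench mat. Origin at the centre of its underside, z up. Three or all four of these pots are present
- pot4: squat round sample pot, white body with an aluminium cap, diameter 36 mm, height 34 mm, 60 g; stands upright on the bench mat. Origin at the centre of its underside, z up. Three or all four of these pots are present
- carousel (a joint): angle of the carousel: a black disc (diameter 218 mm) carried by the tray, with six grey round pockets 60 degrees apart on a circle of radius 85 mm. 0 when the marked pocket is at the pointer, grows clockwise seen from above; end stops at -3.3 and 4.7 rad. A spring catch clicks and centres the disc at every multiple of 60 degrees (1.047 rad), pulling in only the last 5 degrees or so; elsewhere the disc stays where it is left. About 0.1 N m turns it through the catch
- knob_top (a point): top centre of the carousel's knob, on its axis, 100 mm above the bench. The knob is a grey upright bar 56 mm long, 14 mm thick and 30 mm high (its lower edge is 70 mm above the bench) on a post 36 mm in diameter; the bar's length lies along the line from the axis to the marked pocket
- load_point (a point): the loading place: centre of the pocket floor of whichever pocket stands at the pointer, 36 mm above the bench, 85 mm from the axis. The pointer is the small steel arrowhead in the middle of the tray's low white front wall, 44 mm further out on the same line from the axis (wall top 42 mm above the bench, arrowhead top 45 mm). The line from knob_top to here is the direction in which the tray pulls out
- pocket0 (a point): floor centre of the marked pocket, the one with a steel bar on the disc between it and the knob. Every pocket: round wall, inner diameter 40 mm, outer 46 mm, rim 12.5 mm above its floor, so a seated pot stands 21 mm proud of the rim
- pocket1 (a point): floor centre of the pocket after the marked one, counter-clockwise from it seen from above: it comes to the pointer one click (60 degrees) clockwise later
- pocket2 (a point): floor centre of the pocket after pocket1
- pocket3 (a point): floor centre of the pocket after pocket2
- pocket4 (a point): floor centre of the pocket after pocket3
- tray (a joint): how far the tray with the carousel is pulled out of the white reading head, m: 0 fully home against its stop, 0.13 fully out. Slides with about 4 N of friction and stays where it is left
- post_top (a point): top centre of the tray's handle, an upright steel post of diameter 16 mm on the tray's front corner on the robot's right, standing from 14 to 80 mm above the bench; push it away from the robot, along the line from load_point to knob_top, to shut the tray
- reagent: bystander: amber bottle, diameter 64 mm, height 150 mm, origin at the centre of its underside
- spanner: bystander: spanner 150 mm long lying on the bench, origin at its middle on the underside
- jar: bystander: small glass jar, diameter 52 mm, height 60 mm, origin at the centre of its underside

How it is judged:
By the outcome, as a careful person would: the job done as asked, in the order asked, and still so for the second after the job is handed in, with the robot touching nothing.
Of pot1, pot2, pot3, pot4 only 3 to 4 are there at a start; the rules pass over those that are not, and their reading is None.
At some moment in a run one of pot1, pot2, pot3, pot4 may be knocked a few centimetres aside while the robot is not near it.
It also fails if it takes over 210 s, if anything falls off the work surface, if the arm or the gripper's body presses on something with over 40 N, if the wrist force passes 120 N, or if a joint passes its speed limit or range.

## Working session

There is one attempt and no reset: what is moved stays moved. The work goes in short steps, Python scripts to look and compute and a tool call to move; the robot and the scene stay as the last step left them, time stands still between calls to the robot, and variables do not carry over. Pictures are saved under pics/ and viewed, at most 14 in all, crops included, and the job is handed in when it is done.

Besides the shell and the picture viewer there is one more tool, called after ">>>" by a JSON object that holds its "op" and its "data". move_arm: Moves the arm, as the interface text tells. Its arguments: {"type":"object","properties":{"series":{"type":"array","items":{"type":"object","properties":{"xyz":{"type":"array","items":{"type":"number"}},"spin":{"type":"number"}}}},"gripper":{"type":"number"}},"required":["series"]}

```bash
mkdir -p pics; ls
python3 - <<'E'
from station import *
import cv2
for n in("scene","top"):
    p,d=get_image(n);cv2.imwrite(f"pics/{n}0.png",p[:,:,::-1]);m=camera_model(n);print(n,m)
    print((d>0).mean())
s=observe();print(s["t"],s["position"],s["orientation"],s["gripper_width"])
E
```

```text
pics
scene {'vertical_fov': 48.280703701229385, 'cx': 319.272214583702, 'cy': 235.0060809961868, 'view': array([[-9.38144180e-01, -3.45478443e-01, -2.30248478e-02,
         5.54789764e+02],
       [-1.96444427e-01,  5.85844323e-01, -7.86254422e-01,
         1.98907372e+02],
       [ 2.85122930e-01, -7.33096907e-01, -6.17473757e-01,
         9.14313392e+02],
       [ 0.00000000e+00,  0.00000000e+00,  0.00000000e+00,
         1.00000000e+00]])}
0.9961393229166666
top {'vertical_fov': 50.30057450010682, 'cx': 321.57288490543476, 'cy': 247.11196480176375, 'view': array([[ 9.58571052e-03, -9.99582692e-01,  2.72498926e-02,
        -7.96252496e+01],
       [-9.93105074e-01, -1.27005543e-02, -1.16537579e-01,
         6.02467584e+02],
       [ 1.16835036e-01, -2.59449111e-02, -9.92812387e-01,
         1.20181024e+03],
       [ 0.00000000e+00,  0.00000000e+00,  0.00000000e+00,
         1.00000000e+00]])}
0.9961328125
0.1 [183.87217289 596.72830548 230.55016811] [ 1.48834640e-01  9.88861744e-01 -8.34136528e-04 -6.97505702e-05] 85.46007905396581
```

View pics/scene0.png

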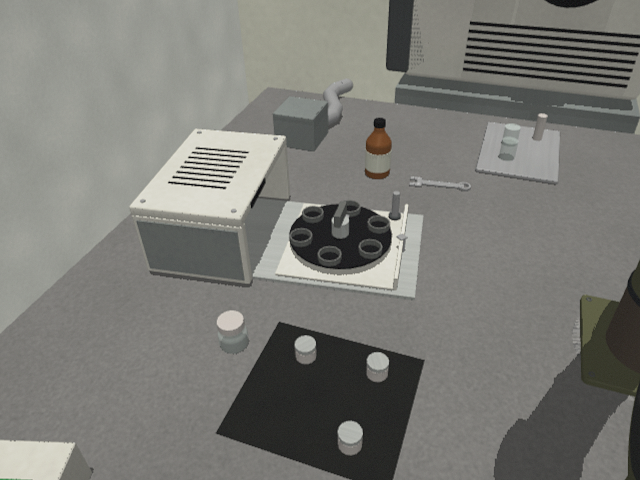

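View pics/top0.png

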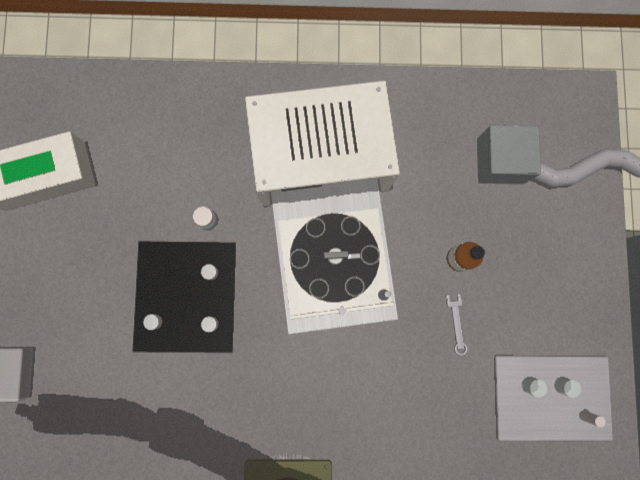

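The scene picture shows three pots on the black mat at (305,348), (377,366) and (349,437). The top view shows them at (209,271), (151,322) and (209,324). In the top view the knob is at (335,256), with the marker bar pointing right to the pocket at (370,255). The pointer is at (341,310) and the handle post at (385,294).

```bash
cat > h.py <<'E'
from station import *
import cv2, numpy as np
def cloud(n="top"):
    p,d=get_image(n);m=camera_model(n);f=240/np.tan(np.radians(m["vertical_fov"]/2))
    v,u=np.mgrid[:480,:640];c=np.stack([(u-m["cx"])/f*d,(v-m["cy"])/f*d,d],-1)
    V=np.array(m["view"]);w=(c-V[:3,3])@V[:3,:3]
    w[d==0]=-999
    return p,w
def blobs(mask,w,mn=6):
    n,l,s,_=cv2.connectedComponentsWithStats(mask.astype(np.uint8))
    return [(np.round(np.c_[w[l==i].min(0),w[l==i].max(0)].mean(1),1),np.round(w[l==i].mean(0),1),s[i,4],s[i,:2]) for i in range(1,n) if s[i,4]>=mn]
def box(w,x0,x1,y0,y1,z0,z1):
    return (w[...,0]>x0)&(w[...,0]<x1)&(w[...,1]>y0)&(w[...,1]<y1)&(w[...,2]>z0)&(w[...,2]<z1)
def pots(w):
    return blobs(box(w,280,720,80,420,27,45),w,20)
def knob(w,c=None):
    x=w[box(w,480,700,-150,50,92,108)]if c is None else w[box(w,c[0]-45,c[0]+45,c[1]-45,c[1]+45,92,108)]
    r=cv2.minAreaRect(x[:,:2].astype(np.float32));return x.mean(0),r,len(x)
def pr(n,P):
    m=camera_model(n);f=240/np.tan(np.radians(m["vertical_fov"]/2));V=np.array(m["view"]);c=np.asarray(P,float)@V[:3,:3].T+V[:3,3]
    return c[...,:2]/c[...,2:]*f+[m["cx"],m["cy"]]
E
python3 - <<'E'
from h import *
for n in("top","scene"):
    p,w=cloud(n);print(n)
    if n=="top":
        for u,v in[(341,310),(335,256),(370,255),(354,256),(385,294),(204,217),(180,300),(440,200),(335,235),(341,317)]:print((u,v),w[v,u].round(1))
    for b in pots(w):print("pot",b)
    for b in blobs(box(w,400,700,-200,60,75,112),w):print("hi",b)
    for b in blobs(box(w,400,720,-200,60,43.2,52),w,4):print("mid",b)
    print(knob(w,(540,-105)) if 0 else "")
E
```

```text
top
(341, 310) [ 452.6 -120.    47.6]
(335, 256) [ 576.2 -102.5   95.2]
(370, 255) [ 585.7 -190.7   34.8]
(354, 256) [ 581.5 -150.6   48. ]
(385, 294) [ 490.7 -220.4   76.6]
(204, 217) [668.8 207.8  61. ]
(180, 300) [4.729e+02 2.711e+02 4.000e-01]
(440, 200) [ 732.3 -373.9   -2.5]
(335, 235) [ 633.6 -105.3   34.8]
(341, 317) [ 435.4 -122.9    4.4]
pot (array([670.1, 210.3,  36. ]), array([662.6, 200.5,  32.4]), np.int32(67), array([196, 209], dtype=int32))
pot (array([540.3, 198.5,  34.4]), array([540.5, 198.6,  32.8]), np.int32(179), array([201, 265], dtype=int32))
pot (array([420.1, 330.1,  33.4]), array([419.8, 329.6,  33.5]), np.int32(185), array([143, 315], dtype=int32))
pot (array([416.5, 193.9,  33. ]), array([416.1, 193.8,  33.3]), np.int32(181), array([201, 317], dtype=int32))
hi (array([ 577.9, -103.4,   89.9]), array([ 578.1, -103.1,   97.2]), np.int32(163), array([324, 252], dtype=int32))
mid (array([ 655.6, -140.9,   47.4]), array([ 654.7, -141.8,   47.2]), np.int32(74), array([341, 216], dtype=int32))
mid (array([649.5, -56.3,  47.6]), array([650. , -56.9,  47.4]), np.i
[... 2418 characters left out ...]
32, 229], dtype=int32))
mid (array([ 457.8, -144.1,   43.7]), array([ 457.7, -143.6,   43.7]), np.int32(4), array([402, 229], dtype=int32))
mid (array([ 454.1, -121.4,   44.9]), array([ 453.6, -120.2,   45.1]), np.int32(40), array([397, 234], dtype=int32))
mid (array([504.5, -65. ,  47.4]), array([504.7, -64.4,  47. ]), np.int32(162), array([359, 240], dtype=int32))
mid (array([575.8, -17.6,  47. ]), array([575.6, -16.8,  46.9]), np.int32(158), array([318, 247], dtype=int32))
mid (array([448.4, -85.3,  43.8]), array([448.6, -85.7,  43.8]), np.int32(4), array([399, 247], dtype=int32))
mid (array([444.8, -64.9,  44. ]), array([444.8, -65.3,  44.1]), np.int32(4), array([399, 254], dtype=int32))
```

>>> {"op": "move_arm", "data": {"series": [{"xyz": [20, -35, 0], "spin": -0.061}, {"xyz": [20, -35, 0], "spin": -0.061}, {"xyz": [20, -35, 0], "spin": -0.061}, {"xyz": [20, -35, 0], "spin": -0.061}, {"xyz": [20, -35, 0], "spin": -0.061}, {"xyz": [20, -35, 0], "spin": -0.061}, {"xyz": [20, -35, 0], "spin": -0.061}, {"xyz": [20, -35, 0], "spin": -0.061}, {"xyz": [20, -35, 0], "spin": -0.061}, {"xyz": [20, -35, 0], "spin": -0.061}], "gripper": 0}}

```text
t: 1.2
position: [384.6, 245.9, 231.4]
orientation: [0.44, 0.898, 0.0, 0.0]
wrist_force: [1.7, 0.2, 0.9]
gripper_width: 85.2
grip_force: 0.0
```

>>> {"op": "move_arm", "data": {"series": [{"xyz": [20, -35, 0], "spin": -0.061}, {"xyz": [20, -35, 0], "spin": -0.061}, {"xyz": [20, -35, 0], "spin": -0.061}, {"xyz": [20, -35, 0], "spin": -0.061}, {"xyz": [20, -35, 0], "spin": -0.061}, {"xyz": [20, -35, 0], "spin": -0.061}, {"xyz": [20, -35, 0], "spin": -0.061}, {"xyz": [20, -35, 0], "spin": -0.061}, {"xyz": [20, -35, 0], "spin": -0.061}, {"xyz": [15, -35, 0], "spin": -0.061}]}}

```text
t: 2.2
position: [580.0, -104.1, 231.2]
orientation: [0.689, 0.724, 0.0, 0.0]
wrist_force: [0.3, 1.0, -0.0]
gripper_width: 85.1
grip_force: 0.0
```

```bash
cat >> h.py <<'E'
def st():
    s=observe();q=s["orientation"];R=2*np.degrees(np.arctan2(q[1],q[0]))-90
    print("t",round(s["t"],2),"tcp",np.round(s["position"],1),"yaw",round((R+180)%360-180,1),"q",np.round(s["q"],2),"w",round(s["gripper_width"],1),"F",np.round(s["wrist_force"],1),round(s["grip_force"],1))
E
python3 -c "
from h import *
st()"
```

```text
t 2.2 tcp [ 580.  -104.1  231.2] yaw 2.9 q [ 0.06  0.64  0.07  1.69 -0.06  0.82  0.2 ] w 85.1 F [ 0.3  1.  -0. ] 0.0
```

>>> {"op": "move_arm", "data": {"series": [{"xyz": [-1, 1, -20], "spin": 0}, {"xyz": [0, 0, -20], "spin": 0}, {"xyz": [0, 0, -20], "spin": 0}, {"xyz": [0, 0, -20], "spin": 0}, {"xyz": [0, 0, -20], "spin": 0}, {"xyz": [0, 0, -20], "spin": 0}, {"xyz": [0, 0, -15], "spin": 0}, {"xyz": [0, 0, -10], "spin": 0}, {"xyz": [0, 0, -8], "spin": 0}, {"xyz": [0, 0, 0], "spin": 0}]}}

```text
t: 3.2
position: [577.5, -101.5, 77.5]
orientation: [0.688, 0.725, -0.0, -0.001]
wrist_force: [0.2, 0.5, -0.1]
gripper_width: 85.5
grip_force: 0.0
```

>>> {"op": "move_arm", "data": {"series": [{"xyz": [0, 0, 0], "spin": 0}, {"xyz": [0, 0, 0], "spin": 0}, {"xyz": [0, 0, 0], "spin": 0}, {"xyz": [0, 0, 0], "spin": 0}, {"xyz": [0, 0, 0], "spin": 0}, {"xyz": [0, 0, 0], "spin": 0}, {"xyz": [0, 0, 0], "spin": 0}, {"xyz": [0, 0, 0], "spin": 0}, {"xyz": [0, 0, 0], "spin": 0}, {"xyz": [0, 0, 0], "spin": 0}], "gripper": 255}}

```text
t: 4.2
position: [579.7, -101.9, 79.2]
orientation: [0.688, 0.725, 0.001, 0.002]
wrist_force: [3.7, -0.5, 5.4]
gripper_width: 12.9
grip_force: 59.5
```

>>> {"op": "move_arm", "data": {"series": [{"xyz": [0, 0, 0], "spin": -0.13}, {"xyz": [0, 0, 0], "spin": -0.13}, {"xyz": [0, 0, 0], "spin": -0.13}, {"xyz": [0, 0, 0], "spin": -0.13}, {"xyz": [0, 0, 0], "spin": -0.13}, {"xyz": [0, 0, 0], "spin": -0.13}, {"xyz": [0, 0, 0], "spin": -0.13}, {"xyz": [0, 0, 0], "spin": -0.13}, {"xyz": [0, 0, 0], "spin": -0.13}, {"xyz": [0, 0, 0], "spin": -0.13}]}}

```text
t: 5.2
position: [579.6, -104.4, 79.2]
orientation: [0.987, 0.158, 0.002, 0.002]
wrist_force: [4.0, -5.3, 0.7]
gripper_width: 12.7
grip_force: 61.2
```

>>> {"op": "move_arm", "data": {"series": [{"xyz": [0, 0, 0], "spin": -0.09}, {"xyz": [0, 0, 0], "spin": -0.07}, {"xyz": [0, 0, 0], "spin": 0}, {"xyz": [0, 0, 0], "spin": 0}, {"xyz": [0, 0, 0], "spin": 0}, {"xyz": [0, 0, 0], "spin": 0}, {"xyz": [0, 0, 0], "spin": 0}, {"xyz": [0, 0, 0], "spin": 0}, {"xyz": [0, 0, 0], "spin": 0}, {"xyz": [0, 0, 0], "spin": 0}]}}

```text
t: 6.2
position: [579.6, -105.0, 79.2]
orientation: [0.997, 0.079, 0.002, 0.002]
wrist_force: [4.5, -4.4, 3.0]
gripper_width: 12.8
grip_force: 59.4
```

```bash
python3 -c "
from h import *
st()"
```

```text
t 6.2 tcp [ 579.6 -105.    79.2] yaw -80.9 q [-0.13  0.9   0.41  1.81 -0.62  0.55 -0.73] w 12.8 F [ 4.5 -4.4  3. ] 59.4
```

>>> {"op": "move_arm", "data": {"series": [{"xyz": [0, 0, 0], "spin": 0}, {"xyz": [0, 0, 0], "spin": 0}, {"xyz": [0, 0, 0], "spin": 0}, {"xyz": [0, 0, 0], "spin": 0}, {"xyz": [0, 0, 20], "spin": 0}, {"xyz": [0, 0, 25], "spin": 0}, {"xyz": [0, 0, 25], "spin": 0}, {"xyz": [0, 0, 25], "spin": 0}, {"xyz": [0, 0, 25], "spin": 0}, {"xyz": [0, 0, 25], "spin": 0}], "gripper": 0}}

```text
t: 7.2
position: [577.3, -101.2, 224.1]
orientation: [0.997, 0.081, -0.001, -0.0]
wrist_force: [0.1, -0.2, -0.7]
gripper_width: 85.7
grip_force: 0.0
```

>>> {"op": "move_arm", "data": {"series": [{"xyz": [-15, 18, 0], "spin": 0.15}, {"xyz": [-15, 18, 0], "spin": 0.15}, {"xyz": [-15, 18, 0], "spin": 0.15}, {"xyz": [-15, 18, 0], "spin": 0.15}, {"xyz": [-15, 18, 0], "spin": 0.15}, {"xyz": [-15, 18, 0], "spin": 0.15}, {"xyz": [-15, 18, 0], "spin": 0.15}, {"xyz": [-15, 18, 0], "spin": 0.15}, {"xyz": [-15, 18, 0], "spin": 0.15}, {"xyz": [-15, 18, 0], "spin": 0.15}]}}

```text
t: 8.2
position: [426.8, 79.0, 223.3]
orientation: [0.671, 0.741, -0.0, -0.0]
wrist_force: [0.4, 0.0, -0.1]
gripper_width: 85.8
grip_force: 0.0
```

Run:
```python
from h import *
st()
p,w=cloud();cv2.imwrite("pics/t1.png",p[:,:,::-1])
p2,w2=cloud("scene");cv2.imwrite("pics/s1.png",p2[:,:,::-1])
for x in(w,w2):
    for b in pots(x):print("pot",b)
    for b in blobs(box(x,480,700,-200,0,92,112),x):print("hi",b)
    for b in blobs(box(x,400,720,-200,20,43.2,52),x,15):print("mid",b)
cv2.imwrite("pics/a.png",np.hstack([cv2.resize(p[180:350,240:420],(400,378)),cv2.resize(p2[180:350,240:420],(400,378))])[:,:,::-1])
```

```text
t 8.2 tcp [426.8  79.  223.3] yaw 5.6 q [-0.39  0.47  0.15  2.13 -0.13  0.55 -0.05] w 85.8 F [ 0.4  0.  -0.1] 0.0
pot (array([670.4, 208. ,  36. ]), array([661.9, 199.6,  32.2]), np.int32(72), array([198, 209], dtype=int32))
pot (array([540.1, 198.3,  32.9]), array([540.7, 198.5,  32.7]), np.int32(182), array([201, 265], dtype=int32))
pot (array([420. , 330.7,  33.3]), array([420. , 329.6,  32.9]), np.int32(188), array([143, 315], dtype=int32))
hi (array([ 572.5, -104.6,   99.2]), array([ 572.2, -104.6,   98.5]), np.int32(151), array([332, 246], dtype=int32))
mid (array([657.6, -93.7,  47.2]), array([660.7, -90.6,  46.8]), np.int32(61), array([321, 215], dtype=int32))
mid (array([ 624.6, -171. ,   47.5]), array([ 626.4, -172.4,   47.2]), np.int32(78), array([353, 229], dtype=int32))
mid (array([609.1, -27.9,  47.5]), array([615.5, -33.4,  47.3]), np.int32(40), array([294, 236], dtype=int32))
mid (array([596.8, -14.9,  47.5]), array([592.7, -11.1,  46.8]), np.int32(22), array([293, 243], dtype=int32))
mid (array([ 549.5, -179.3,   47.7]), array([ 553.9, -174.2,   47.7]), np.int32(30),
[... 1275 characters left out ...]
08], dtype=int32))
mid (array([658.5, -90.2,  47.4]), array([658.9, -89.9,  46.9]), np.int32(133), array([293, 218], dtype=int32))
mid (array([ 491.2, -116. ,   47.5]), array([ 490. , -114.4,   47. ]), np.int32(142), array([372, 227], dtype=int32))
mid (array([573.1, -93. ,  47.5]), array([570.6, -91.1,  47.3]), np.int32(53), array([335, 230], dtype=int32))
mid (array([ 447.8, -121.5,   46.5]), array([ 447.6, -120.6,   45.1]), np.int32(45), array([400, 234], dtype=int32))
mid (array([606.5, -23.5,  47.4]), array([607.3, -23. ,  47.3]), np.int32(151), array([304, 241], dtype=int32))
mid (array([522.4, -35.8,  47. ]), array([521.7, -34.7,  47. ]), np.int32(166), array([346, 246], dtype=int32))
```

View pics/a.png

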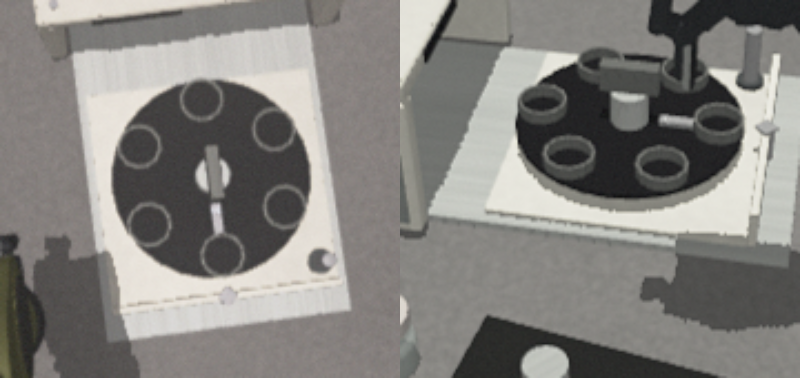

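>>> {"op": "move_arm", "data": {"series": [{"xyz": [11, 12, 0], "spin": 0.147}, {"xyz": [11, 12, 0], "spin": 0.147}, {"xyz": [11, 12, 0], "spin": 0.147}, {"xyz": [11, 12, 0], "spin": 0.147}, {"xyz": [11, 12, -10], "spin": 0.147}, {"xyz": [12, 12, -10], "spin": 0.147}, {"xyz": [12, 12, -10], "spin": 0.147}, {"xyz": [12, 12, -10], "spin": 0.147}, {"xyz": [12, 12, -10], "spin": 0.147}, {"xyz": [12, 13, -10], "spin": 0.147}]}}

```text
t: 9.3
position: [543.8, 198.6, 162.6]
orientation: [0.003, 1.0, -0.001, -0.0]
wrist_force: [-0.2, 0.0, 0.4]
gripper_width: 85.5
grip_force: 0.0
```

>>> {"op": "move_arm", "data": {"series": [{"xyz": [0, 0, -25], "spin": 0.147}, {"xyz": [0, 0, -25], "spin": 0}, {"xyz": [0, 0, -25], "spin": 0}, {"xyz": [0, 0, -20], "spin": 0}, {"xyz": [0, 0, -20], "spin": 0}, {"xyz": [0, 0, -20], "spin": 0}, {"xyz": [0, 0, -14], "spin": 0}, {"xyz": [0, 0, 0], "spin": 0}, {"xyz": [0, 0, 0], "spin": 0}, {"xyz": [0, 0, 0], "spin": 0}]}}

```text
t: 10.3
position: [543.7, 199.5, 15.2]
orientation: [-0.069, 0.998, 0.0, 0.001]
wrist_force: [-0.7, -0.3, 0.1]
gripper_width: 85.0
grip_force: 0.0
```

>>> {"op": "move_arm", "data": {"series": [{"xyz": [0, 0, 0], "spin": 0}, {"xyz": [0, 0, 0], "spin": 0}, {"xyz": [0, 0, 0], "spin": 0}, {"xyz": [0, 0, 0], "spin": 0}, {"xyz": [0, 0, 0], "spin": 0}, {"xyz": [0, 0, 0], "spin": 0}, {"xyz": [0, 0, 0], "spin": 0}, {"xyz": [0, 0, 0], "spin": 0}, {"xyz": [0, 0, 0], "spin": 0}, {"xyz": [0, 0, 0], "spin": 0}], "gripper": 255}}

```text
t: 11.3
position: [543.2, 199.4, 15.0]
orientation: [-0.069, 0.998, 0.0, 0.0]
wrist_force: [0.4, -0.8, 4.8]
gripper_width: 33.9
grip_force: 59.4
```

Run:
```python
from h import *
st()
```

```text
t 11.3 tcp [543.2 199.4  15. ] yaw 97.9 q [-0.32  0.96 -0.19  1.84  0.41  0.39  0.89] w 33.9 F [ 0.4 -0.8  4.8] 59.4
```

>>> {"op": "move_arm", "data": {"series": [{"xyz": [0, 0, 25], "spin": 0}, {"xyz": [0, 0, 40], "spin": 0}, {"xyz": [0, 0, 40], "spin": 0}, {"xyz": [-4, -24, 0], "spin": 0}, {"xyz": [-4, -24, 0], "spin": 0}, {"xyz": [-4, -24, 0], "spin": 0}, {"xyz": [-4, -24, 0], "spin": 0}, {"xyz": [-4, -24, 0], "spin": 0}, {"xyz": [-4, -24, 0], "spin": 0}, {"xyz": [-4, -24, 0], "spin": 0}]}}

```text
t: 12.3
position: [514.6, 30.3, 119.4]
orientation: [-0.069, 0.998, -0.0, -0.0]
wrist_force: [0.2, 0.2, 0.2]
gripper_width: 34.1
grip_force: 59.8
```

>>> {"op": "move_arm", "data": {"series": [{"xyz": [-4, -24, 0], "spin": 0}, {"xyz": [-4, -24, 0], "spin": 0}, {"xyz": [-4, -24, 0], "spin": 0}, {"xyz": [-4, -24, 0], "spin": 0}, {"xyz": [-4, -24, 0], "spin": 0}, {"xyz": [-4, -24, 0], "spin": 0}, {"xyz": [1, -4, -15], "spin": 0}, {"xyz": [0, 0, -15], "spin": 0}, {"xyz": [0, 0, -15], "spin": 0}, {"xyz": [0, 0, -8], "spin": 0}]}}

```text
t: 13.3
position: [491.5, -116.7, 65.4]
orientation: [-0.069, 0.998, 0.0, -0.001]
wrist_force: [-0.7, 0.4, -1.2]
gripper_width: 33.6
grip_force: 59.8
```

Run:
```python
from h import *
st()
p,w=cloud("scene");p2,w2=cloud("top")
s=observe()["position"]
print(pr("scene",[490,-116,48.5]),pr("scene",[s[0]-2,s[1],s[2]-15]))
for x in(w,w2):
  for b in blobs(box(x,440,540,-170,-70,43.5,52),x,15):print("mid",b)
cv2.imwrite("pics/b.png",np.hstack([cv2.resize(p[160:290,310:440],(400,400),interpolation=cv2.INTER_CUBIC),cv2.resize(p2[220:350,270:400],(400,400))])[:,:,::-1])
```

```text
t 13.3 tcp [ 491.5 -116.7   65.4] yaw 97.9 q [ 0.28  0.82 -0.23  2.05  0.55  0.33  1.31] w 33.6 F [-0.7  0.4 -1.2] 59.8
[383.99944177 233.34433435] [384.42525769 232.49474314]
mid (array([ 531.8, -164.2,   46.5]), array([ 531. , -164.1,   46.7]), np.int32(24), array([367, 216], dtype=int32))
mid (array([ 491.2, -111.8,   47.3]), array([ 489.2, -102.9,   47.4]), np.int32(92), array([372, 229], dtype=int32))
mid (array([ 448.8, -118.9,   45.5]), array([ 448.1, -119.9,   45.1]), np.int32(41), array([400, 234], dtype=int32))
```

View pics/b.png

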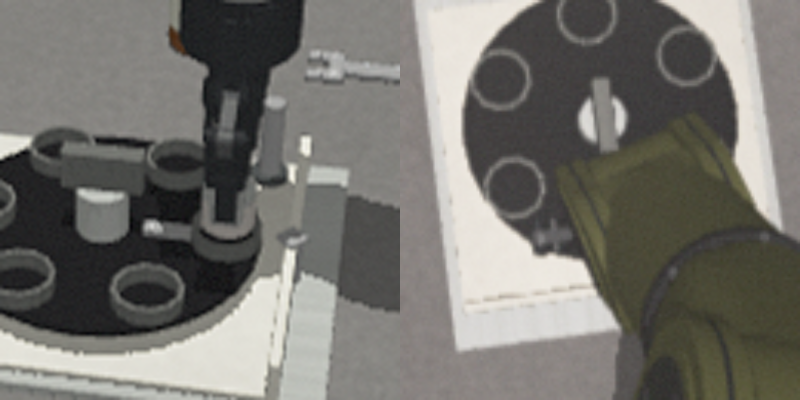

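The crop shows the pot at about (225,220), centred above the pocket ring at (228,238). Lowering it now.

>>> {"op": "move_arm", "data": {"series": [{"xyz": [0, 0, -2], "spin": 0}, {"xyz": [0, 0, -2], "spin": 0}, {"xyz": [0, 0, -2], "spin": 0}, {"xyz": [0, 0, -2], "spin": 0}, {"xyz": [0, 0, -2], "spin": 0}, {"xyz": [0, 0, -2], "spin": 0}, {"xyz": [0, 0, -1], "spin": 0}, {"xyz": [0, 0, 0], "spin": 0}, {"xyz": [0, 0, 0], "spin": 0}, {"xyz": [0, 0, 0], "spin": 0}]}}

```text
t: 14.4
position: [492.0, -116.6, 53.4]
orientation: [-0.069, 0.998, 0.0, 0.0]
wrist_force: [-0.1, -0.8, -0.0]
gripper_width: 34.0
grip_force: 59.8
```

>>> {"op": "move_arm", "data": {"series": [{"xyz": [0, 0, -1], "spin": 0}, {"xyz": [0, 0, -1], "spin": 0}, {"xyz": [0, 0, 0], "spin": 0}, {"xyz": [0, 0, 0], "spin": 0}, {"xyz": [0, 0, 0], "spin": 0}, {"xyz": [0, 0, 0], "spin": 0}, {"xyz": [0, 0, 0], "spin": 0}, {"xyz": [0, 0, 0], "spin": 0}, {"xyz": [0, 0, 0], "spin": 0}, {"xyz": [0, 0, 0], "spin": 0}]}}

```text
t: 15.4
position: [492.0, -116.7, 51.3]
orientation: [-0.069, 0.998, 0.0, 0.0]
wrist_force: [0.1, -0.1, -0.5]
gripper_width: 34.1
grip_force: 59.8
```

>>> {"op": "move_arm", "data": {"series": [{"xyz": [0, 0, 0], "spin": 0}, {"xyz": [0, 0, 0], "spin": 0}, {"xyz": [0, 0, 0], "spin": 0}, {"xyz": [0, 0, 0], "spin": 0}, {"xyz": [0, 0, 0], "spin": 0}, {"xyz": [0, 0, 20], "spin": 0}, {"xyz": [0, 0, 25], "spin": 0}, {"xyz": [0, 0, 30], "spin": 0}, {"xyz": [0, 0, 25], "spin": 0}, {"xyz": [0, 0, 0], "spin": 0}], "gripper": 0}}

```text
t: 16.4
position: [493.9, -116.9, 154.2]
orientation: [-0.069, 0.998, -0.001, 0.003]
wrist_force: [0.7, 0.2, 0.3]
gripper_width: 85.0
grip_force: 0.0
```

```bash
cat >> h.py <<'E'
def look(name):
    p,w=cloud("scene");p2,w2=cloud("top");st()
    for n,x in(("s",w),("t",w2)):
        for b in pots(x):print(n,"pot",b)
        for b in blobs(box(x,450,700,-200,0,66,74),x,20):print(n,"seated",b)
        for b in blobs(box(x,450,700,-200,0,92,108),x,20):print(n,"knob",b)
        for b in blobs(box(x,430,720,-200,20,43.5,52),x,30):print(n,"mid",b)
    cv2.imwrite(f"pics/{name}.png",np.hstack([cv2.resize(p[180:350,240:420],(400,378)),cv2.resize(p2[180:350,240:420],(400,378))])[:,:,::-1])
E
python3 -c "
from h import *
look('c')"
```

```text
t 16.5 tcp [ 492.  -116.9  151.6] yaw 97.9 q [ 0.37  0.68 -0.37  1.99  0.45  0.55  1.39] w 84.9 F [-0.1 -0.3 -0.4] 0.0
s pot (array([671.9, 218.8,  35.9]), array([663.9, 227.8,  34.1]), np.int32(252), array([218, 326], dtype=int32))
s pot (array([417.6, 195.8,  32.4]), array([417.2, 197.6,  33.3]), np.int32(362), array([367, 353], dtype=int32))
s pot (array([421.2, 331.8,  32.6]), array([420.8, 333.1,  33.6]), np.int32(502), array([338, 421], dtype=int32))
s seated (array([571.8, -94.5,  69.9]), array([571.4, -93.3,  70.2]), np.int32(102), array([333, 220], dtype=int32))
s seated (array([ 490.5, -113.9,   69.8]), array([ 490.5, -112.3,   69.7]), np.int32(168), array([375, 221], dtype=int32))
s knob (array([ 574.9, -101.1,   97.8]), array([ 573.8, -100.4,   97.9]), np.int32(186), array([330, 206], dtype=int32))
s mid (array([ 628.6, -170.4,   47. ]), array([ 634.1, -173.8,   46.9]), np.int32(92), array([320, 201], dtype=int32))
s mid (array([ 542.7, -178.1,   47.7]), array([ 541.6, -174.6,   47.2]), np.int32(102), array([358, 206], dtype=int32))
s mid (array([658.8, -91.7,  47.6]), ar
[... 999 characters left out ...]
eated (array([571.4, -93.3,  69.9]), array([570.8, -93.6,  69.2]), np.int32(41), array([328, 253], dtype=int32))
t seated (array([ 575.4, -118. ,   70.1]), array([ 575.1, -117.2,   69.2]), np.int32(33), array([339, 252], dtype=int32))
t knob (array([ 576.2, -104.6,   99.3]), array([ 576.8, -103.7,   98.7]), np.int32(126), array([332, 246], dtype=int32))
t mid (array([648.4, -92.4,  48. ]), array([643.4, -88.6,  47.3]), np.int32(41), array([321, 222], dtype=int32))
t mid (array([ 625.4, -173.6,   47.6]), array([ 631.3, -179.3,   47.1]), np.int32(51), array([355, 229], dtype=int32))
t mid (array([522.8, -37.5,  47.6]), array([526. , -38.7,  47.6]), np.int32(58), array([297, 271], dtype=int32))
```

>>> {"op": "move_arm", "data": {"series": [{"xyz": [21, 3, 0], "spin": 0}, {"xyz": [21, 3, 0], "spin": 0}, {"xyz": [21, 3, 0], "spin": 0}, {"xyz": [21, 4, 0], "spin": 0.01}, {"xyz": [0, 0, -20], "spin": 0}, {"xyz": [0, 0, -20], "spin": 0}, {"xyz": [0, 0, -20], "spin": 0}, {"xyz": [0, 0, -14], "spin": 0}, {"xyz": [0, 0, 0], "spin": 0}, {"xyz": [0, 0, 0], "spin": 0}]}}

```text
t: 17.5
position: [575.8, -103.5, 77.0]
orientation: [-0.074, 0.997, 0.0, -0.0]
wrist_force: [0.2, 0.2, 0.9]
gripper_width: 85.2
grip_force: 0.0
```

>>> {"op": "move_arm", "data": {"series": [{"xyz": [0, 0, 0], "spin": 0}, {"xyz": [0, 0, 0], "spin": 0}, {"xyz": [0, 0, 0], "spin": 0}, {"xyz": [0, 0, 0], "spin": 0}, {"xyz": [0, 0, 0], "spin": 0}, {"xyz": [0, 0, 0], "spin": 0}, {"xyz": [0, 0, 0], "spin": 0}, {"xyz": [0, 0, 0], "spin": 0}, {"xyz": [0, 0, 0], "spin": 0}, {"xyz": [0, 0, 0], "spin": 0}], "gripper": 255}}

```text
t: 18.5
position: [576.4, -105.4, 77.9]
orientation: [-0.073, 0.997, -0.001, 0.0]
wrist_force: [0.2, -4.7, 5.4]
gripper_width: 12.9
grip_force: 59.0
```

```bash
python3 -c "
from h import *
st()"
```

```text
t 18.5 tcp [ 576.4 -105.4   77.9] yaw 98.4 q [ 0.29  0.87 -0.33  1.8   0.49  0.55  1.37] w 12.9 F [ 0.2 -4.7  5.4] 59.0
```

>>> {"op": "move_arm", "data": {"series": [{"xyz": [0, -1, 0], "spin": -0.13}, {"xyz": [0, -1, 0], "spin": -0.13}, {"xyz": [0, 0, 0], "spin": -0.13}, {"xyz": [0, 0, 0], "spin": -0.13}, {"xyz": [0, 0, 0], "spin": -0.13}, {"xyz": [0, 0, 0], "spin": -0.13}, {"xyz": [0, 0, 0], "spin": -0.13}, {"xyz": [0, 0, 0], "spin": -0.13}, {"xyz": [0, 0, 0], "spin": 0}, {"xyz": [0, 0, 0], "spin": 0}]}}

```text
t: 19.5
position: [576.5, -105.4, 77.9]
orientation: [0.432, 0.902, 0.0, 0.001]
wrist_force: [-1.0, -1.8, 5.6]
gripper_width: 12.7
grip_force: 59.3
```

```bash
python3 -c "
from h import *
st()"
```

```text
t 19.5 tcp [ 576.5 -105.4   77.9] yaw 38.9 q [ 0.14  0.85 -0.07  1.81  0.11  0.49  0.68] w 12.7 F [-1.  -1.8  5.6] 59.3
```

>>> {"op": "move_arm", "data": {"series": [{"xyz": [0, 0, 0], "spin": 0}, {"xyz": [0, 0, 0], "spin": 0}, {"xyz": [0, 0, 0], "spin": 0}, {"xyz": [0, 0, 0], "spin": 0}, {"xyz": [0, 0, 0], "spin": 0}, {"xyz": [0, 0, 20], "spin": 0}, {"xyz": [0, 0, 20], "spin": 0}, {"xyz": [0, 0, 30], "spin": 0}, {"xyz": [0, 0, 30], "spin": 0}, {"xyz": [0, 0, 20], "spin": 0}], "gripper": 0}}

```text
t: 20.5
position: [576.6, -105.7, 199.4]
orientation: [0.431, 0.902, 0.0, 0.001]
wrist_force: [1.0, -0.4, 0.7]
gripper_width: 85.2
grip_force: 0.0
```

>>> {"op": "move_arm", "data": {"series": [{"xyz": [-30, 25, 0], "spin": 0.1}, {"xyz": [-30, 25, 0], "spin": 0.1}, {"xyz": [-30, 25, 0], "spin": 0.1}, {"xyz": [-30, 25, 0], "spin": 0.1}, {"xyz": [-20, 25, 0], "spin": 0.1}, {"xyz": [-10, 25, 0], "spin": 0.1}, {"xyz": [0, 25, 0], "spin": 0.1}, {"xyz": [0, 0, 0], "spin": 0.1}, {"xyz": [0, 0, 0], "spin": 0.1}, {"xyz": [0, 0, 0], "spin": 0.1}]}}

```text
t: 21.5
position: [426.0, 69.6, 197.4]
orientation: [-0.056, 0.998, 0.0, 0.0]
wrist_force: [0.2, -0.7, 0.3]
gripper_width: 85.3
grip_force: 0.0
```

```bash
python3 -c "
from h import *
look('d')"
```

```text
t 21.6 tcp [425.9  69.4 197.4] yaw 96.2 q [-0.04  0.52 -0.34  2.16  0.35  0.51  1.04] w 85.5 F [-0.5 -0.5  0.3] 0.0
s pot (array([672. , 218.5,  36. ]), array([663.7, 228. ,  34. ]), np.int32(259), array([218, 326], dtype=int32))
s pot (array([417.2, 195. ,  32.5]), array([416.9, 197.5,  33.4]), np.int32(363), array([367, 353], dtype=int32))
s pot (array([421.4, 331.5,  32.1]), array([420.9, 333. ,  33.5]), np.int32(497), array([338, 421], dtype=int32))
s seated (array([573.9, -94.8,  69.9]), array([579.3, -92.8,  70.1]), np.int32(72), array([335, 217], dtype=int32))
s seated (array([523. , -35.4,  69.4]), array([522.8, -34.4,  69.7]), np.int32(191), array([349, 240], dtype=int32))
s knob (array([ 575.7, -102.7,   97.9]), array([574. , -99.5,  98.8]), np.int32(145), array([336, 202], dtype=int32))
s mid (array([ 630.4, -169.3,   47.2]), array([ 632.8, -167.3,   46.9]), np.int32(96), array([320, 201], dtype=int32))
s mid (array([ 543.1, -178.3,   47.1]), array([ 542.8, -176.1,   47.1]), np.int32(101), array([358, 206], dtype=int32))
s mid (array([658.8, -91.3,  47.7]), array([659.9, -
[... 1220 characters left out ...]
32))
t mid (array([657.1, -93.7,  47.8]), array([656.2, -92.2,  47.1]), np.int32(75), array([321, 215], dtype=int32))
t mid (array([ 625.5, -171.2,   47.6]), array([ 628.6, -168.7,   47.3]), np.int32(61), array([353, 229], dtype=int32))
t mid (array([605.4, -26.8,  47.6]), array([605.3, -26. ,  47.3]), np.int32(71), array([293, 236], dtype=int32))
t mid (array([ 541.2, -179.5,   47.8]), array([ 541.2, -176.5,   47.4]), np.int32(57), array([358, 264], dtype=int32))
t mid (array([522.8, -49.3,  47.7]), array([525.3, -53. ,  47.8]), np.int32(31), array([307, 271], dtype=int32))
t mid (array([ 489.2, -116.4,   47.6]), array([ 491.4, -121.5,   47.5]), np.int32(65), array([330, 285], dtype=int32))
```

View pics/d.png

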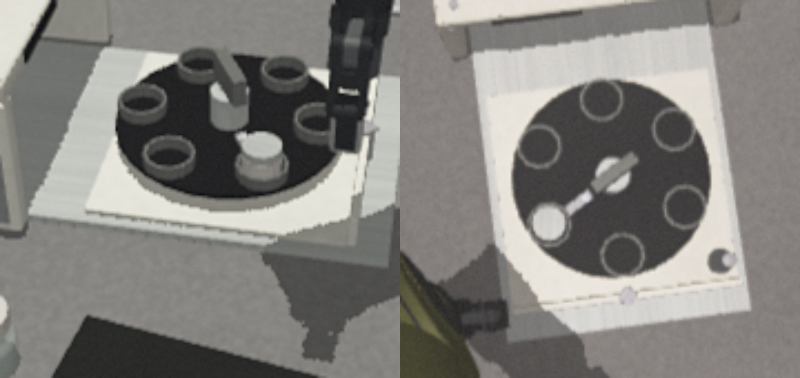

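The knob bar and the loaded pot at (548,222) in the crop have moved one click clockwise, and the next empty pocket, at (622,255), stands at the pointer (628,296). Fetching pot 2.

>>> {"op": "move_arm", "data": {"series": [{"xyz": [-1, 18, 0], "spin": 0.04}, {"xyz": [-1, 18, 0], "spin": 0}, {"xyz": [-1, 18, 0], "spin": 0}, {"xyz": [-1, 18, -10], "spin": 0}, {"xyz": [-1, 18, -20], "spin": 0}, {"xyz": [-1, 18, -20], "spin": 0}, {"xyz": [-1, 18, -25], "spin": 0}, {"xyz": [-1, 0, -25], "spin": 0}, {"xyz": [0, 0, -25], "spin": 0}, {"xyz": [0, 0, 0], "spin": 0}]}}

```text
t: 22.6
position: [416.5, 194.8, 70.2]
orientation: [-0.074, 0.997, -0.001, -0.002]
wrist_force: [-0.4, -0.2, 0.4]
gripper_width: 85.6
grip_force: 0.0
```

>>> {"op": "move_arm", "data": {"series": [{"xyz": [0, 0, -20], "spin": 0}, {"xyz": [0, 0, -20], "spin": 0}, {"xyz": [0, 0, -17], "spin": 0}, {"xyz": [0, 0, 0], "spin": 0}, {"xyz": [0, 0, 0], "spin": 0}, {"xyz": [0, 0, 0], "spin": 0}, {"xyz": [0, 0, 0], "spin": 0}, {"xyz": [0, 0, 0], "spin": 0}, {"xyz": [0, 0, 0], "spin": 0}, {"xyz": [0, 0, 0], "spin": 0}]}}

```text
t: 23.6
position: [418.1, 195.3, 15.5]
orientation: [-0.074, 0.997, 0.0, 0.0]
wrist_force: [-0.3, -0.6, 0.4]
gripper_width: 85.6
grip_force: 0.0
```

>>> {"op": "move_arm", "data": {"series": [{"xyz": [0, 0, 0], "spin": 0}, {"xyz": [0, 0, 0], "spin": 0}, {"xyz": [0, 0, 0], "spin": 0}, {"xyz": [0, 0, 0], "spin": 0}, {"xyz": [0, 0, 0], "spin": 0}, {"xyz": [0, 0, 0], "spin": 0}, {"xyz": [0, 0, 0], "spin": 0}, {"xyz": [0, 0, 0], "spin": 0}, {"xyz": [0, 0, 0], "spin": 0}, {"xyz": [0, 0, 0], "spin": 0}], "gripper": 255}}

```text
t: 24.6
position: [417.9, 195.2, 15.6]
orientation: [-0.074, 0.997, -0.0, 0.0]
wrist_force: [-0.4, 0.1, 5.6]
gripper_width: 33.8
grip_force: 59.3
```

```bash
python3 -c "
from h import *
st()"
```

```text
t 24.6 tcp [417.9 195.2  15.6] yaw 98.5 q [-0.52  0.91 -0.03  2.19  0.5   0.05  0.68] w 33.8 F [-0.4  0.1  5.6] 59.3
```

>>> {"op": "move_arm", "data": {"series": [{"xyz": [0, 0, 25], "spin": 0}, {"xyz": [0, 0, 40], "spin": 0}, {"xyz": [0, 0, 40], "spin": 0}, {"xyz": [5, -24, 0], "spin": 0}, {"xyz": [5, -24, 0], "spin": 0}, {"xyz": [5, -24, 0], "spin": 0}, {"xyz": [5, -24, 0], "spin": 0}, {"xyz": [5, -24, 0], "spin": 0}, {"xyz": [5, -24, 0], "spin": 0}, {"xyz": [6, -24, 0], "spin": 0}]}}

```text
t: 25.6
position: [453.7, 26.2, 120.2]
orientation: [-0.074, 0.997, -0.0, -0.0]
wrist_force: [0.6, -0.3, 0.3]
gripper_width: 33.8
grip_force: 59.8
```

>>> {"op": "move_arm", "data": {"series": [{"xyz": [6, -24, 0], "spin": 0}, {"xyz": [6, -24, 0], "spin": 0}, {"xyz": [6, -24, 0], "spin": 0}, {"xyz": [6, -24, 0], "spin": 0}, {"xyz": [6, -24, 0], "spin": 0}, {"xyz": [6, -24, 0], "spin": 0}, {"xyz": [1, 0, -15], "spin": 0}, {"xyz": [0, 0, -15], "spin": 0}, {"xyz": [0, 0, -15], "spin": 0}, {"xyz": [0, 0, -8], "spin": 0}]}}

```text
t: 26.6
position: [490.1, -116.7, 66.1]
orientation: [-0.074, 0.997, 0.0, -0.001]
wrist_force: [-0.2, 0.5, -0.3]
gripper_width: 34.0
grip_force: 59.8
```

```bash
python3 -c "
from h import *
st()
p,w=cloud('scene')
cv2.imwrite('pics/e.png',cv2.resize(p[160:290,310:440],(400,400),interpolation=cv2.INTER_CUBIC)[:,:,::-1])"
```

```text
t 26.6 tcp [ 490.1 -116.7   66.1] yaw 98.5 q [ 0.31  0.83 -0.28  2.05  0.63  0.36  1.24] w 34.0 F [-0.2  0.5 -0.3] 59.8
```

View pics/e.png

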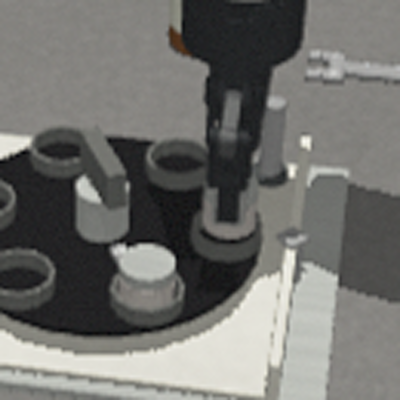

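The crop shows pot 2 at (228,222), centred over the pocket at (227,238), with pot 1 seated at (147,275). Lowering pot 2, then releasing it.

>>> {"op": "move_arm", "data": {"series": [{"xyz": [1, 0, -2], "spin": 0}, {"xyz": [0, 0, -2], "spin": 0}, {"xyz": [0, 0, -2], "spin": 0}, {"xyz": [0, 0, -2], "spin": 0}, {"xyz": [0, 0, -2], "spin": 0}, {"xyz": [0, 0, -2], "spin": 0}, {"xyz": [0, 0, -2], "spin": 0}, {"xyz": [0, 0, -1], "spin": 0}, {"xyz": [0, 0, 0], "spin": 0}, {"xyz": [0, 0, 0], "spin": 0}]}}

```text
t: 27.65
position: [492.0, -116.7, 52.3]
orientation: [-0.074, 0.997, 0.0, -0.0]
wrist_force: [-0.2, -0.2, -0.2]
gripper_width: 34.4
grip_force: 59.8
```

>>> {"op": "move_arm", "data": {"series": [{"xyz": [0, 0, 0], "spin": 0}, {"xyz": [0, 0, 0], "spin": 0}, {"xyz": [0, 0, 0], "spin": 0}, {"xyz": [0, 0, 0], "spin": 0}, {"xyz": [0, 0, 0], "spin": 0}, {"xyz": [0, 0, 20], "spin": 0}, {"xyz": [0, 0, 25], "spin": 0}, {"xyz": [0, 0, 30], "spin": 0}, {"xyz": [0, 0, 25], "spin": 0}, {"xyz": [0, 0, 0], "spin": 0}], "gripper": 0}}

```text
t: 28.65
position: [493.9, -116.9, 155.2]
orientation: [-0.074, 0.997, -0.001, 0.003]
wrist_force: [0.5, -0.4, -0.2]
gripper_width: 85.2
grip_force: 0.0
```

```bash
python3 -c "
from h import *
look('f')" | grep -E "^t |seated|knob|s pot"
```

```text
t 28.75 tcp [ 492.  -116.9  152.6] yaw 98.5 q [ 0.41  0.69 -0.44  1.99  0.52  0.57  1.34] w 85.3 F [ 0.3 -0.2 -0.1] 0.0
s pot (array([672.2, 217. ,  36.1]), array([664.1, 228.2,  34.1]), np.int32(254), array([218, 326], dtype=int32))
s pot (array([421.2, 331.6,  32.2]), array([420.8, 333.1,  33.6]), np.int32(499), array([338, 421], dtype=int32))
s seated (array([579.2, -96.1,  69.9]), array([581.8, -94.4,  70.1]), np.int32(61), array([335, 217], dtype=int32))
s seated (array([ 491.2, -114.4,   69.6]), array([ 490.9, -112. ,   69.7]), np.int32(170), array([375, 221], dtype=int32))
s seated (array([522.8, -37.2,  69.8]), array([522.6, -34.3,  69.6]), np.int32(194), array([349, 240], dtype=int32))
s knob (array([ 575.3, -101.9,   97.5]), array([573.8, -99.2,  98.6]), np.int32(149), array([336, 202], dtype=int32))
t pot (array([670.5, 210.3,  36.1]), array([661.6, 201. ,  32.1]), np.int32(75), array([196, 209], dtype=int32))
t pot (array([420.1, 329.7,  33.2]), array([420. , 329.3,  33.4]), np.int32(188), array([143, 315], dtype=int32))
t seated (array([581.3, -97.8,  69.4]), array([582.
[... 298 characters left out ...]
t32))
t knob (array([ 572.7, -104.6,   98.5]), array([ 572.8, -104.6,   98.8]), np.int32(146), array([325, 249], dtype=int32))
t mid (array([657.5, -96.3,  46.9]), array([ 652.1, -100.8,   46.7]), np.int32(46), array([323, 215], dtype=int32))
t mid (array([ 624.6, -171.3,   47.7]), array([ 626.3, -171.9,   47.4]), np.int32(75), array([353, 229], dtype=int32))
t mid (array([605.5, -26.8,  47.3]), array([604.8, -25.5,  47.2]), np.int32(73), array([293, 236], dtype=int32))
t mid (array([521.5, -49.6,  47.4]), array([520.9, -52.5,  47.5]), np.int32(36), array([307, 271], dtype=int32))
t mid (array([520.4, -25.4,  47.5]), array([522.5, -22.4,  48. ]), np.int32(35), array([297, 272], dtype=int32))
```

>>> {"op": "move_arm", "data": {"series": [{"xyz": [12, 1, 0], "spin": -0.15}, {"xyz": [12, 1, 0], "spin": -0.15}, {"xyz": [12, 1, 0], "spin": -0.15}, {"xyz": [12, 2, 0], "spin": -0.15}, {"xyz": [12, 2, 0], "spin": -0.15}, {"xyz": [12, 2, 0], "spin": -0.15}, {"xyz": [12, 2, 0], "spin": -0.145}, {"xyz": [0, 0, 0], "spin": 0}, {"xyz": [0, 0, 0], "spin": 0}, {"xyz": [0, 0, 0], "spin": 0}]}}

```text
t: 29.75
position: [574.6, -105.9, 151.6]
orientation: [0.433, 0.902, -0.001, -0.001]
wrist_force: [0.1, 0.4, 0.3]
gripper_width: 85.5
grip_force: 0.0
```

>>> {"op": "move_arm", "data": {"series": [{"xyz": [0, 0, -20], "spin": 0}, {"xyz": [0, 0, -20], "spin": 0}, {"xyz": [0, 0, -20], "spin": 0}, {"xyz": [0, 0, -14], "spin": 0}, {"xyz": [0, 0, 0], "spin": 0}, {"xyz": [0, 0, 0], "spin": 0}, {"xyz": [0, 0, 0], "spin": 0}, {"xyz": [0, 0, 0], "spin": 0}, {"xyz": [0, 0, 0], "spin": 0}, {"xyz": [0, 0, 0], "spin": 0}]}}

```text
t: 30.75
position: [576.2, -105.7, 78.7]
orientation: [0.433, 0.901, 0.0, 0.0]
wrist_force: [-0.4, -0.4, -0.9]
gripper_width: 85.7
grip_force: 0.0
```

>>> {"op": "move_arm", "data": {"series": [{"xyz": [0, 0, 0], "spin": 0}, {"xyz": [0, 0, 0], "spin": 0}, {"xyz": [0, 0, 0], "spin": 0}, {"xyz": [0, 0, 0], "spin": 0}, {"xyz": [0, 0, 0], "spin": 0}, {"xyz": [0, 0, 0], "spin": 0}, {"xyz": [0, 0, 0], "spin": 0}, {"xyz": [0, 0, 0], "spin": 0}, {"xyz": [0, 0, 0], "spin": 0}, {"xyz": [0, 0, 0], "spin": 0}], "gripper": 255}}

```text
t: 31.75
position: [576.2, -105.4, 78.5]
orientation: [0.433, 0.901, 0.0, 0.0]
wrist_force: [0.3, 1.2, 2.1]
gripper_width: 12.9
grip_force: 59.1
```

>>> {"op": "move_arm", "data": {"series": [{"xyz": [0, 0, 0], "spin": -0.13}, {"xyz": [0, 0, 0], "spin": -0.13}, {"xyz": [0, 0, 0], "spin": -0.13}, {"xyz": [0, 0, 0], "spin": -0.13}, {"xyz": [0, 0, 0], "spin": -0.13}, {"xyz": [0, 0, 0], "spin": -0.13}, {"xyz": [0, 0, 0], "spin": -0.13}, {"xyz": [0, 0, 0], "spin": -0.137}, {"xyz": [0, 0, 0], "spin": 0}, {"xyz": [0, 0, 0], "spin": 0}]}}

```text
t: 32.75
position: [576.4, -105.4, 78.5]
orientation: [0.825, 0.565, 0.0, 0.0]
wrist_force: [0.8, 1.7, 3.0]
gripper_width: 12.6
grip_force: 59.2
```

```bash
python3 -c "
from h import *
st()"
```

```text
t 32.75 tcp [ 576.4 -105.4   78.5] yaw -21.2 q [ 0.03  0.86  0.13  1.81 -0.21  0.48 -0.07] w 12.6 F [0.8 1.7 3. ] 59.2
```

>>> {"op": "move_arm", "data": {"series": [{"xyz": [0, 0, 0], "spin": 0}, {"xyz": [0, 0, 0], "spin": 0}, {"xyz": [0, 0, 0], "spin": 0}, {"xyz": [0, 0, 0], "spin": 0}, {"xyz": [0, 0, 0], "spin": 0}, {"xyz": [0, 0, 20], "spin": 0}, {"xyz": [0, 0, 20], "spin": 0}, {"xyz": [0, 0, 30], "spin": 0}, {"xyz": [0, 0, 30], "spin": 0}, {"xyz": [0, 0, 20], "spin": 0}], "gripper": 0}}

```text
t: 33.75
position: [576.6, -106.0, 200.4]
orientation: [0.826, 0.564, 0.001, 0.001]
wrist_force: [0.1, 0.7, -0.8]
gripper_width: 85.3
grip_force: 0.0
```

>>> {"op": "move_arm", "data": {"series": [{"xyz": [-11, 22, 0], "spin": 0.15}, {"xyz": [-11, 22, 0], "spin": 0.15}, {"xyz": [-11, 22, 0], "spin": 0.15}, {"xyz": [-11, 22, 0], "spin": 0.15}, {"xyz": [-11, 22, 0], "spin": 0.15}, {"xyz": [-11, 22, 0], "spin": 0.15}, {"xyz": [-11, 22, 0], "spin": 0.15}, {"xyz": [-11, 22, 0], "spin": 0.15}, {"xyz": [-11, 22, 0], "spin": 0.15}, {"xyz": [-11, 22, 0], "spin": 0.15}]}}

```text
t: 34.75
position: [465.5, 115.0, 198.4]
orientation: [0.217, 0.976, -0.0, 0.0]
wrist_force: [0.5, -0.0, 0.1]
gripper_width: 85.2
grip_force: 0.0
```

```bash
python3 -c "
from h import *
look('g')"
```

```text
t 34.85 tcp [464.4 117.8 198.5] yaw 65.1 q [-0.2   0.56 -0.22  2.03  0.21  0.57  0.57] w 85.4 F [0.5 0.5 1.1] 0.0
s pot (array([671.8, 218.3,  35.9]), array([663.7, 228.1,  34.2]), np.int32(262), array([218, 326], dtype=int32))
s pot (array([421.2, 331.6,  32.7]), array([420.8, 333. ,  33.5]), np.int32(499), array([338, 421], dtype=int32))
s seated (array([607.2, -23.9,  69.6]), array([606.4, -22.9,  69.6]), np.int32(185), array([307, 235], dtype=int32))
s seated (array([520.1, -34.7,  69.7]), array([519.5, -35.3,  69.8]), np.int32(143), array([354, 240], dtype=int32))
s mid (array([ 636. , -168.2,   47.5]), array([ 638.9, -166.6,   47.2]), np.int32(59), array([320, 201], dtype=int32))
s mid (array([ 529.8, -175.9,   47.3]), array([ 527.4, -170.2,   47.2]), np.int32(37), array([367, 210], dtype=int32))
s mid (array([658.3, -90.3,  47.4]), array([659.3, -89.4,  47.4]), np.int32(129), array([293, 218], dtype=int32))
s mid (array([ 490.3, -112.6,   47.6]), array([ 490.2, -110.3,   47.3]), np.int32(111), array([372, 227], dtype=int32))
s mid (array([ 448. , -123.2,   45.7]), array([ 447.
[... 1116 characters left out ...]
32))
t mid (array([670.6, -92.4,  47.7]), array([672.2, -91.7,  46.9]), np.int32(33), array([321, 215], dtype=int32))
t mid (array([ 624.4, -171. ,   47.5]), array([ 624.9, -171.9,   47.1]), np.int32(80), array([353, 229], dtype=int32))
t mid (array([604.2, -14.9,  47.5]), array([599.9, -11. ,  47.6]), np.int32(30), array([293, 237], dtype=int32))
t mid (array([ 541.1, -172.1,   48. ]), array([ 539.9, -168.5,   47.6]), np.int32(37), array([358, 264], dtype=int32))
t mid (array([520.5, -37.5,  47.6]), array([519.9, -36.8,  48. ]), np.int32(72), array([297, 271], dtype=int32))
t mid (array([ 489.2, -116.3,   47.4]), array([ 492.1, -119.2,   47.6]), np.int32(66), array([330, 285], dtype=int32))
```

View pics/g.png

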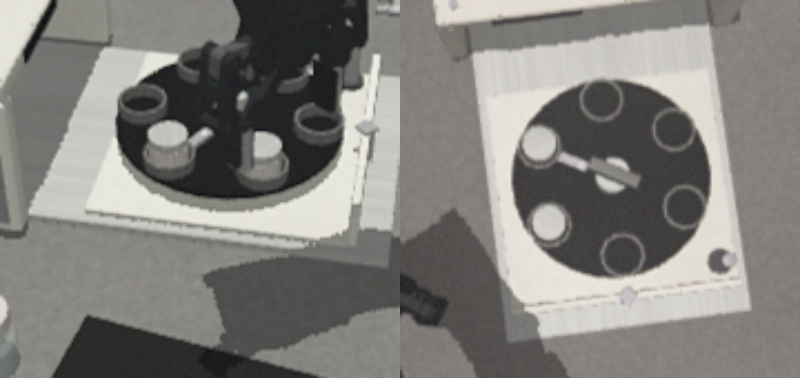

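Both pots are seated one pocket on, at (540,143) and (550,222) in the crop, and the third pocket, at (622,255), stands at the pointer. Fetching pot 3.

>>> {"op": "move_arm", "data": {"series": [{"xyz": [-5, 24, 0], "spin": 0.06}, {"xyz": [-5, 24, 0], "spin": 0.06}, {"xyz": [-5, 24, 0], "spin": 0.06}, {"xyz": [-5, 24, 0], "spin": 0.06}, {"xyz": [-5, 24, 0], "spin": 0.06}, {"xyz": [-5, 24, 0], "spin": 0.06}, {"xyz": [-5, 24, -20], "spin": 0.06}, {"xyz": [-5, 24, -30], "spin": 0.06}, {"xyz": [-4, 22, -30], "spin": 0.06}, {"xyz": [0, 0, -30], "spin": 0.04}]}}

```text
t: 35.85
position: [421.8, 332.4, 87.5]
orientation: [-0.07, 0.998, 0.002, 0.001]
wrist_force: [0.2, -0.2, 0.1]
gripper_width: 85.4
grip_force: 0.0
```

```bash
python3 -c "
from h import *
p,w=cloud('scene');st()
for b in pots(w):print(b)"
```

```text
t 35.9 tcp [420.1 328.   83.2] yaw 98.0 q [-0.6   0.81 -0.24  1.95  0.43  0.43  0.55] w 85.3 F [ 0.7 -0.7 -3.7] 0.0
(array([672.5, 218.1,  35.9]), array([664. , 228.1,  34.3]), np.int32(257), array([218, 326], dtype=int32))
(array([417.8, 332.1,  32.5]), array([413.9, 335.3,  33.1]), np.int32(233), array([340, 423], dtype=int32))
```

>>> {"op": "move_arm", "data": {"series": [{"xyz": [0, 0, 0], "spin": 0}, {"xyz": [0, 0, 0], "spin": 0}, {"xyz": [0, 0, -10], "spin": 0}, {"xyz": [0, 0, -10], "spin": 0}, {"xyz": [0, 0, -10], "spin": 0}, {"xyz": [0, 0, 0], "spin": 0}, {"xyz": [0, 0, 0], "spin": 0}, {"xyz": [0, 0, 0], "spin": 0}, {"xyz": [0, 0, 0], "spin": 0}, {"xyz": [0, 0, 0], "spin": 0}]}}

```text
t: 36.9
position: [422.1, 328.5, 58.6]
orientation: [-0.068, 0.998, 0.0, 0.0]
wrist_force: [-0.4, -0.0, 0.4]
gripper_width: 85.2
grip_force: 0.0
```

>>> {"op": "move_arm", "data": {"series": [{"xyz": [-1, 2, -10], "spin": 0}, {"xyz": [0, 0, -12], "spin": 0}, {"xyz": [0, 0, -12], "spin": 0}, {"xyz": [0, 0, -10], "spin": 0}, {"xyz": [0, 0, 0], "spin": 0}, {"xyz": [0, 0, 0], "spin": 0}, {"xyz": [0, 0, 0], "spin": 0}, {"xyz": [0, 0, 0], "spin": 0}, {"xyz": [0, 0, 0], "spin": 0}, {"xyz": [0, 0, 0], "spin": 0}]}}

```text
t: 37.9
position: [421.1, 330.4, 14.6]
orientation: [-0.068, 0.998, 0.0, 0.0]
wrist_force: [0.0, 0.1, 0.5]
gripper_width: 85.3
grip_force: 0.0
```

>>> {"op": "move_arm", "data": {"series": [{"xyz": [0, 0, 0], "spin": 0}, {"xyz": [0, 0, 0], "spin": 0}, {"xyz": [0, 0, 0], "spin": 0}, {"xyz": [0, 0, 0], "spin": 0}, {"xyz": [0, 0, 0], "spin": 0}, {"xyz": [0, 0, 0], "spin": 0}, {"xyz": [0, 0, 0], "spin": 0}, {"xyz": [0, 0, 0], "spin": 0}, {"xyz": [0, 0, 0], "spin": 0}, {"xyz": [0, 0, 0], "spin": 0}], "gripper": 255}}

```text
t: 38.9
position: [421.0, 330.3, 14.7]
orientation: [-0.068, 0.998, 0.0, 0.0]
wrist_force: [-0.3, -0.8, 4.5]
gripper_width: 34.2
grip_force: 59.6
```

```bash
python3 -c "
from h import *
st()"
```

```text
t 38.9 tcp [421.  330.3  14.7] yaw 97.8 q [-0.66  0.93 -0.16  1.97  0.47  0.28  0.5 ] w 34.2 F [-0.3 -0.8  4.5] 59.6
```

>>> {"op": "move_arm", "data": {"series": [{"xyz": [0, 0, 25], "spin": 0}, {"xyz": [0, 0, 40], "spin": 0}, {"xyz": [0, 0, 40], "spin": 0}, {"xyz": [4, -25, 0], "spin": 0}, {"xyz": [4, -25, 0], "spin": 0}, {"xyz": [4, -25, 0], "spin": 0}, {"xyz": [4, -25, 0], "spin": 0}, {"xyz": [4, -25, 0], "spin": 0}, {"xyz": [4, -25, 0], "spin": 0}, {"xyz": [4, -25, 0], "spin": 0}]}}

```text
t: 39.9
position: [449.0, 154.3, 119.2]
orientation: [-0.068, 0.998, -0.0, -0.0]
wrist_force: [-0.1, -0.5, -0.4]
gripper_width: 34.1
grip_force: 59.8
```

>>> {"op": "move_arm", "data": {"series": [{"xyz": [4, -25, 0], "spin": 0}, {"xyz": [4, -25, 0], "spin": 0}, {"xyz": [4, -25, 0], "spin": 0}, {"xyz": [4, -25, 0], "spin": 0}, {"xyz": [4, -25, 0], "spin": 0}, {"xyz": [4, -25, 0], "spin": 0}, {"xyz": [4, -25, 0], "spin": 0}, {"xyz": [4, -25, 0], "spin": 0}, {"xyz": [4, -25, 0], "spin": 0}, {"xyz": [4, -25, 0], "spin": 0}]}}

```text
t: 40.9
position: [488.9, -95.8, 119.1]
orientation: [-0.068, 0.998, 0.0, -0.0]
wrist_force: [0.7, -0.3, -0.2]
gripper_width: 34.2
grip_force: 59.8
```

>>> {"op": "move_arm", "data": {"series": [{"xyz": [2, -22, 0], "spin": 0}, {"xyz": [0, 0, 0], "spin": 0}, {"xyz": [0, 0, 0], "spin": 0}, {"xyz": [0, 0, -15], "spin": 0}, {"xyz": [0, 0, -15], "spin": 0}, {"xyz": [0, 0, -15], "spin": 0}, {"xyz": [0, 0, -8], "spin": 0}, {"xyz": [0, 0, 0], "spin": 0}, {"xyz": [0, 0, 0], "spin": 0}, {"xyz": [0, 0, 0], "spin": 0}]}}

```text
t: 41.9
position: [491.4, -116.3, 66.9]
orientation: [-0.068, 0.998, 0.0, 0.001]
wrist_force: [-0.3, -0.2, -0.1]
gripper_width: 33.9
grip_force: 59.8
```

```bash
python3 -c "
from h import *
st()
p,w=cloud('scene')
cv2.imwrite('pics/i.png',cv2.resize(p[160:290,310:440],(400,400),interpolation=cv2.INTER_CUBIC)[:,:,::-1])"
```

```text
t 41.9 tcp [ 491.4 -116.3   66.9] yaw 97.8 q [ 0.32  0.83 -0.3   2.05  0.66  0.36  1.2 ] w 33.9 F [-0.3 -0.2 -0.1] 59.8
```

View pics/i.png

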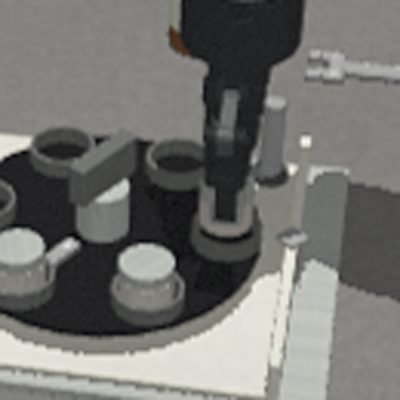

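Pot 3 is centred over the pocket, at about (226,225) in the crop. Lowering it by 15 mm (TCP z 66.9 to 51.9), then releasing.

>>> {"op": "move_arm", "data": {"series": [{"xyz": [0, 0, -2], "spin": 0}, {"xyz": [0, 0, -2], "spin": 0}, {"xyz": [0, 0, -2], "spin": 0}, {"xyz": [0, 0, -2], "spin": 0}, {"xyz": [0, 0, -2], "spin": 0}, {"xyz": [0, 0, -2], "spin": 0}, {"xyz": [0, 0, -2], "spin": 0}, {"xyz": [0, 0, -1], "spin": 0}, {"xyz": [0, 0, 0], "spin": 0}, {"xyz": [0, 0, 0], "spin": 0}]}}

```text
t: 42.95
position: [491.0, -116.6, 51.3]
orientation: [-0.068, 0.998, 0.0, 0.0]
wrist_force: [0.4, -0.0, -1.5]
gripper_width: 34.3
grip_force: 59.8
```

>>> {"op": "move_arm", "data": {"series": [{"xyz": [0, 0, 0], "spin": 0}, {"xyz": [0, 0, 0], "spin": 0}, {"xyz": [0, 0, 0], "spin": 0}, {"xyz": [0, 0, 0], "spin": 0}, {"xyz": [0, 0, 0], "spin": 0}, {"xyz": [0, 0, 20], "spin": 0}, {"xyz": [0, 0, 25], "spin": 0}, {"xyz": [0, 0, 30], "spin": 0}, {"xyz": [0, 0, 25], "spin": 0}, {"xyz": [0, 0, 0], "spin": 0}], "gripper": 0}}

```text
t: 43.95
position: [493.0, -116.8, 154.1]
orientation: [-0.068, 0.998, -0.0, 0.003]
wrist_force: [0.3, 0.2, -0.2]
gripper_width: 85.5
grip_force: 0.0
```

```bash
python3 -c "
from h import *
look('j')" | grep -E "^t t|seated|knob|pot"
```

```text
s pot (array([671.7, 217.8,  36. ]), array([663.7, 227.9,  34.3]), np.int32(252), array([218, 326], dtype=int32))
s seated (array([571.9, -97.8,  70.1]), array([567.3, -95.9,  70. ]), np.int32(77), array([334, 217], dtype=int32))
s seated (array([ 491.2, -112.8,   69.8]), array([ 491.1, -112.2,   69.5]), np.int32(169), array([375, 221], dtype=int32))
s seated (array([606.3, -24.4,  69.5]), array([606.5, -22.8,  69.6]), np.int32(184), array([307, 235], dtype=int32))
s seated (array([523.2, -36. ,  69.8]), array([523.1, -34.5,  69.8]), np.int32(189), array([349, 240], dtype=int32))
s knob (array([ 574.2, -102.3,   98. ]), array([ 573.6, -100.3,   98.2]), np.int32(167), array([333, 203], dtype=int32))
t pot (array([670.2, 210.3,  35.7]), array([661.4, 200.7,  32.9]), np.int32(69), array([196, 209], dtype=int32))
t seated (array([605.1, -25.8,  69.9]), array([604.7, -26.1,  68.9]), np.int32(160), array([295, 237], dtype=int32))
t seated (array([ 584.6, -108.6,   69.8]), array([ 585.3, -109.7,   69.1]), np.int32(26), array([332, 251], dtype=int32))
t seated (array([ 564.3, -100.4,   70.2]), array([ 562.5, -100.3,   69.2]), np.int32(50), array([327, 258], dtype=int32))
t seated (array([521.7, -37.5,  69.7]), array([521.6, -37.1,  69.1]), np.int32(166), array([299, 273], dtype=int32))
t knob (array([ 572.6, -104.6,   99. ]), array([ 572.7, -104.5,   98.6]), np.int32(149), array([324, 251], dtype=int32))
```

>>> {"op": "move_arm", "data": {"series": [{"xyz": [8, 1, 0], "spin": -0.15}, {"xyz": [8, 1, 0], "spin": -0.15}, {"xyz": [8, 1, 0], "spin": -0.15}, {"xyz": [8, 1, 0], "spin": -0.15}, {"xyz": [8, 1, 0], "spin": -0.15}, {"xyz": [9, 1, 0], "spin": -0.15}, {"xyz": [9, 1, 0], "spin": -0.15}, {"xyz": [9, 1, 0], "spin": -0.15}, {"xyz": [9, 1, 0], "spin": -0.15}, {"xyz": [9, 2, 0], "spin": -0.15}]}}

```text
t: 45.05
position: [575.2, -105.8, 149.8]
orientation: [0.633, 0.774, -0.001, -0.001]
wrist_force: [-0.1, -0.2, 0.3]
gripper_width: 85.5
grip_force: 0.0
```

>>> {"op": "move_arm", "data": {"series": [{"xyz": [0, 0, 0], "spin": -0.15}, {"xyz": [0, 0, 0], "spin": -0.15}, {"xyz": [0, 0, 0], "spin": -0.15}, {"xyz": [0, 0, 0], "spin": -0.13}, {"xyz": [0, 0, 0], "spin": 0}, {"xyz": [0, 0, 0], "spin": 0}, {"xyz": [0, 0, 0], "spin": 0}, {"xyz": [0, 0, 0], "spin": 0}, {"xyz": [0, 0, 0], "spin": 0}, {"xyz": [0, 0, 0], "spin": 0}]}}

```text
t: 46.05
position: [575.9, -105.8, 151.4]
orientation: [0.826, 0.564, 0.0, 0.0]
wrist_force: [0.6, -0.5, 0.3]
gripper_width: 85.3
grip_force: 0.0
```

```bash
python3 -c "
from h import *
st()"
```

```text
t 46.05 tcp [ 575.9 -105.8  151.4] yaw -21.4 q [ 0.03  0.75  0.12  1.77 -0.14  0.63 -0.14] w 85.3 F [ 0.6 -0.5  0.3] 0.0
```

>>> {"op": "move_arm", "data": {"series": [{"xyz": [0, 0, -20], "spin": 0}, {"xyz": [0, 0, -20], "spin": 0}, {"xyz": [0, 0, -20], "spin": 0}, {"xyz": [0, 0, -13], "spin": 0}, {"xyz": [0, 0, 0], "spin": 0}, {"xyz": [0, 0, 0], "spin": 0}, {"xyz": [0, 0, 0], "spin": 0}, {"xyz": [0, 0, 0], "spin": 0}, {"xyz": [0, 0, 0], "spin": 0}, {"xyz": [0, 0, 0], "spin": 0}]}}

```text
t: 47.05
position: [576.2, -105.7, 78.8]
orientation: [0.826, 0.564, 0.0, 0.0]
wrist_force: [-0.2, -0.7, 0.1]
gripper_width: 85.3
grip_force: 0.0
```

>>> {"op": "move_arm", "data": {"series": [{"xyz": [0, 0, 0], "spin": 0}, {"xyz": [0, 0, 0], "spin": 0}, {"xyz": [0, 0, 0], "spin": 0}, {"xyz": [0, 0, 0], "spin": 0}, {"xyz": [0, 0, 0], "spin": 0}, {"xyz": [0, 0, 0], "spin": 0}, {"xyz": [0, 0, 0], "spin": 0}, {"xyz": [0, 0, 0], "spin": 0}, {"xyz": [0, 0, 0], "spin": 0}, {"xyz": [0, 0, 0], "spin": 0}], "gripper": 255}}

```text
t: 48.05
position: [576.2, -105.7, 78.5]
orientation: [0.826, 0.564, 0.0, 0.0]
wrist_force: [1.2, -0.2, 2.8]
gripper_width: 12.4
grip_force: 58.9
```

>>> {"op": "move_arm", "data": {"series": [{"xyz": [0, 0, 0], "spin": -0.13}, {"xyz": [0, 0, 0], "spin": -0.13}, {"xyz": [0, 0, 0], "spin": -0.13}, {"xyz": [0, 0, 0], "spin": -0.13}, {"xyz": [0, 0, 0], "spin": -0.13}, {"xyz": [0, 0, 0], "spin": -0.13}, {"xyz": [0, 0, 0], "spin": -0.13}, {"xyz": [0, 0, 0], "spin": -0.13}, {"xyz": [0, 0, 0], "spin": 0}, {"xyz": [0, 0, 0], "spin": 0}]}}

```text
t: 49.05
position: [576.0, -105.6, 78.5]
orientation: [0.997, 0.08, 0.0, 0.0]
wrist_force: [-0.1, -0.6, 3.3]
gripper_width: 12.7
grip_force: 59.3
```

```bash
python3 -c "
from h import *
st()"
```

```text
t 49.05 tcp [ 576.  -105.6   78.5] yaw -80.8 q [-0.09  0.89  0.35  1.82 -0.55  0.53 -0.79] w 12.7 F [-0.1 -0.6  3.3] 59.3
```

>>> {"op": "move_arm", "data": {"series": [{"xyz": [0, 0, 0], "spin": 0}, {"xyz": [0, 0, 0], "spin": 0}, {"xyz": [0, 0, 0], "spin": 0}, {"xyz": [0, 0, 0], "spin": 0}, {"xyz": [0, 0, 0], "spin": 0}, {"xyz": [0, 0, 20], "spin": 0}, {"xyz": [0, 0, 20], "spin": 0}, {"xyz": [0, 0, 30], "spin": 0}, {"xyz": [0, 0, 30], "spin": 0}, {"xyz": [0, 0, 20], "spin": 0}], "gripper": 0}}

```text
t: 50.05
position: [576.5, -106.0, 200.4]
orientation: [0.997, 0.079, 0.001, 0.0]
wrist_force: [0.1, -0.1, -1.0]
gripper_width: 85.5
grip_force: 0.0
```

>>> {"op": "move_arm", "data": {"series": [{"xyz": [-16, -11, 0], "spin": 0}, {"xyz": [-16, -11, 0], "spin": 0}, {"xyz": [-16, -11, 0], "spin": 0}, {"xyz": [-16, -11, 0], "spin": 0}, {"xyz": [-16, -11, 0], "spin": 0}, {"xyz": [-16, -11, 0], "spin": 0}, {"xyz": [-16, -12, 0], "spin": 0}, {"xyz": [-16, -12, 0], "spin": 0}, {"xyz": [-16, -12, 0], "spin": 0}, {"xyz": [-16, -12, 0], "spin": 0}], "gripper": 255}}

```text
t: 51.05
position: [415.3, -220.1, 198.4]
orientation: [0.997, 0.079, 0.0, 0.0]
wrist_force: [-0.2, -0.1, 0.0]
gripper_width: 0.1
grip_force: 0.0
```

Run:
```python
from h import *
look('k')
for n in("top","scene"):
    p,w=cloud(n)
    for b in blobs(box(w,440,560,-260,-180,60,85),w,5):print(n,"post",b)
    for b in blobs(box(w,630,900,-260,60,60,250),w,200):print(n,"head",b)
```

```text
t 51.15 tcp [ 413.5 -221.5  198.6] yaw -81.2 q [ 0.12  0.58  0.43  2.08 -0.44  0.57 -0.56] w 0.2 F [-0.4  0.1 -0.4] 0.0
s pot (array([671.9, 217.6,  35.9]), array([663.6, 228. ,  34. ]), np.int32(253), array([218, 326], dtype=int32))
s seated (array([658. , -88.5,  70. ]), array([657.2, -87.2,  69.6]), np.int32(155), array([295, 213], dtype=int32))
s seated (array([575. , -92.2,  70.2]), array([573.2, -93.2,  70.3]), np.int32(101), array([330, 219], dtype=int32))
s seated (array([607.8, -25. ,  69.9]), array([606.9, -23.6,  69.6]), np.int32(177), array([307, 235], dtype=int32))
s seated (array([523. , -35.2,  69.3]), array([523. , -34.2,  69.6]), np.int32(194), array([349, 240], dtype=int32))
s knob (array([ 574.5, -102.5,   97.5]), array([ 573.8, -100.5,   98.2]), np.int32(180), array([330, 206], dtype=int32))
s mid (array([ 628.3, -169.3,   47.3]), array([ 633.4, -171.9,   47.2]), np.int32(91), array([320, 201], dtype=int32))
s mid (array([ 543.2, -178.1,   47.6]), array([ 543.2, -176.7,   47.2]), np.int32(99), array([358, 205], dtype=int32))
s mid (array([658.9, -86.8,  47.7]), ar
[... 2077 characters left out ...]
-116.4,   47.4]), array([ 482.1, -117.7,   48. ]), np.int32(53), array([330, 289], dtype=int32))
t mid (array([ 445.6, -125. ,   46. ]), array([ 444.9, -123.3,   45.4]), np.int32(37), array([338, 309], dtype=int32))
top post (array([ 483.8, -225.4,   72.5]), array([ 483.9, -225. ,   77.5]), np.int32(42), array([384, 294], dtype=int32))
top head (array([804.5, -90. , 119. ]), array([810. , -79.7, 167.5]), np.int32(10092), array([263, 107], dtype=int32))
scene post (array([ 486. , -223. ,   70.8]), array([ 485.5, -221.1,   72.5]), np.int32(73), array([395, 192], dtype=int32))
scene head (array([805.5, -89.4, 117.7]), array([804.5, -73.1, 164.9]), np.int32(6757), array([156, 132], dtype=int32))
```

View pics/k.png

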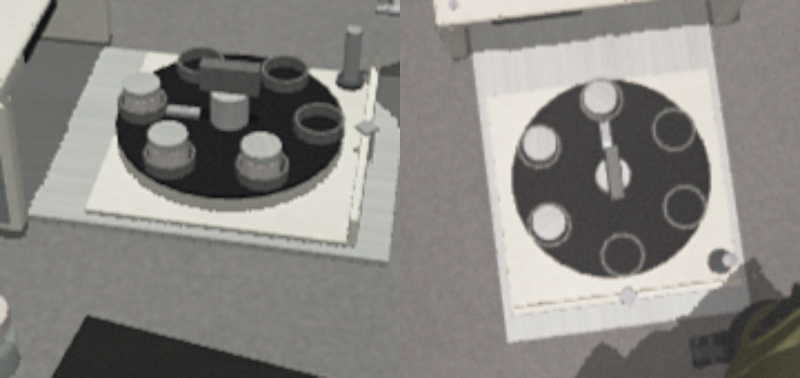

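All three pots are seated, at (600,97), (540,143) and (550,222) in the crop. The carousel is clicked on, and the empty fourth pocket, at (622,255), stands at the pointer. The handle post is at (725,260). Moving the shut gripper behind it.

>>> {"op": "move_arm", "data": {"series": [{"xyz": [12, -5, 0], "spin": 0}, {"xyz": [12, -5, 0], "spin": 0}, {"xyz": [0, 0, -25], "spin": 0}, {"xyz": [0, 0, -25], "spin": 0}, {"xyz": [0, 0, -25], "spin": 0}, {"xyz": [0, 0, -25], "spin": 0}, {"xyz": [0, 0, -25], "spin": 0}, {"xyz": [0, 0, -21], "spin": 0}, {"xyz": [0, 0, 0], "spin": 0}, {"xyz": [0, 0, 0], "spin": 0}]}}

```text
t: 52.25
position: [440.7, -229.1, 52.3]
orientation: [0.997, 0.079, 0.0, -0.0]
wrist_force: [-0.9, -0.1, 1.0]
gripper_width: -0.1
grip_force: 0.0
```

>>> {"op": "move_arm", "data": {"series": [{"xyz": [5, 0.5, 0], "spin": 0}, {"xyz": [5, 0.5, 0], "spin": 0}, {"xyz": [5, 0.5, 0], "spin": 0}, {"xyz": [5, 1, 0], "spin": 0}, {"xyz": [5, 1, 0], "spin": 0}, {"xyz": [5, 1, 0], "spin": 0}, {"xyz": [5, 1, 0], "spin": 0}, {"xyz": [5, 1, 0], "spin": 0}, {"xyz": [0, 0, 0], "spin": 0}, {"xyz": [0, 0, 0], "spin": 0}]}}

```text
t: 53.25
position: [480.4, -223.4, 52.3]
orientation: [0.997, 0.079, 0.0, 0.0]
wrist_force: [-1.4, -1.4, 1.1]
gripper_width: -0.0
grip_force: 0.7
```

Run:
```python
from h import *
st()
for n in("top","scene"):
    p,w=cloud(n)
    for b in blobs(box(w,440,560,-260,-180,60,85),w,5):print(n,"post",b)
    if n=="scene":cv2.imwrite("pics/l.png",cv2.resize(p[150:290,300:440],(500,500))[:,:,::-1])
```

```text
t 53.25 tcp [ 480.4 -223.4   52.3] yaw -81.0 q [ 0.21  0.88  0.24  1.99 -0.58  0.34 -0.5 ] w -0.0 F [-1.4 -1.4  1.1] 0.7
scene post (array([ 487. , -218.9,   72.4]), array([ 486.2, -214.5,   72.6]), np.int32(162), array([390, 191], dtype=int32))
```

View pics/l.png

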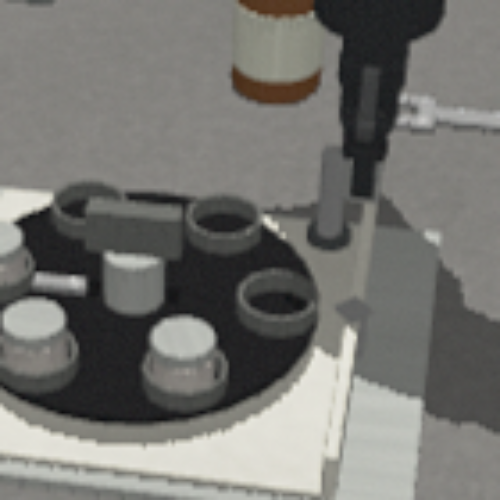

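The fingers at (362,165) are in contact with the post at (333,200). Pushing along the tray direction.

>>> {"op": "move_arm", "data": {"series": [{"xyz": [8, 1.2, 0], "spin": 0}, {"xyz": [8, 1.2, 0], "spin": 0}, {"xyz": [8, 1.2, 0], "spin": 0}, {"xyz": [8, 1.2, 0], "spin": 0}, {"xyz": [8, 1.2, 0], "spin": 0}, {"xyz": [8, 1.2, 0], "spin": 0}, {"xyz": [8, 1.2, 0], "spin": 0}, {"xyz": [8, 1.2, 0], "spin": 0}, {"xyz": [8, 1.2, 0], "spin": 0}, {"xyz": [0, 0, 0], "spin": 0}]}}

```text
t: 54.35
position: [553.0, -212.0, 52.2]
orientation: [0.997, 0.079, 0.001, 0.0]
wrist_force: [0.5, 0.4, -0.1]
gripper_width: 0.2
grip_force: 0.0
```

>>> {"op": "move_arm", "data": {"series": [{"xyz": [4, 0.6, 0], "spin": 0}, {"xyz": [4, 0.6, 0], "spin": 0}, {"xyz": [4, 0.6, 0], "spin": 0}, {"xyz": [4, 0.6, 0], "spin": 0}, {"xyz": [4, 0.6, 0], "spin": 0}, {"xyz": [0, 0, 0], "spin": 0}, {"xyz": [0, 0, 0], "spin": 0}, {"xyz": [0, 0, 0], "spin": 0}, {"xyz": [0, 0, 0], "spin": 0}, {"xyz": [0, 0, 0], "spin": 0}]}}

```text
t: 55.35
position: [572.7, -209.2, 52.5]
orientation: [0.997, 0.079, 0.001, 0.0]
wrist_force: [0.5, -0.6, -0.3]
gripper_width: -0.4
grip_force: 0.0
```

Run:
```python
from h import *
st()
p,w=cloud("scene")
cv2.imwrite("pics/m.png",cv2.resize(p[130:300,220:440],(660,510))[:,:,::-1])
```

```text
t 55.35 tcp [ 572.7 -209.2   52.5] yaw -80.9 q [ 0.09  0.95  0.34  1.75 -0.56  0.54 -0.63] w -0.4 F [ 0.5 -0.6 -0.3] 0.0
```

View pics/m.png

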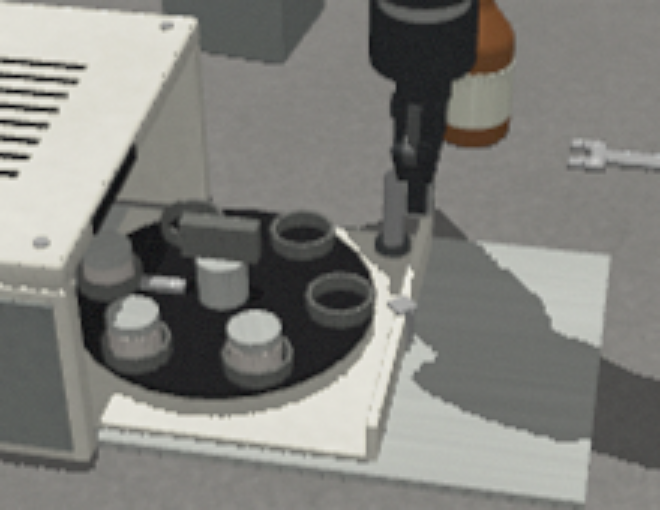

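The tray is about 25 mm from home, with the post and fingers still in contact at (400,215). Creeping in and watching the force.

>>> {"op": "move_arm", "data": {"series": [{"xyz": [2, 0.3, 0], "spin": 0}, {"xyz": [2, 0.3, 0], "spin": 0}, {"xyz": [2, 0.3, 0], "spin": 0}, {"xyz": [2, 0.3, 0], "spin": 0}, {"xyz": [2, 0.3, 0], "spin": 0}, {"xyz": [2, 0.3, 0], "spin": 0}, {"xyz": [2, 0.3, 0], "spin": 0}, {"xyz": [2, 0.3, 0], "spin": 0}, {"xyz": [2, 0.3, 0], "spin": 0}, {"xyz": [2, 0.3, 0], "spin": 0}]}}

```text
t: 56.4
position: [592.2, -206.5, 52.4]
orientation: [0.997, 0.079, 0.0, 0.0]
wrist_force: [-4.6, -2.3, 3.0]
gripper_width: 0.0
grip_force: 2.1
```

>>> {"op": "move_arm", "data": {"series": [{"xyz": [1, 0.1, 0], "spin": 0}, {"xyz": [1, 0.1, 0], "spin": 0}, {"xyz": [1, 0.1, 0], "spin": 0}, {"xyz": [0, 0, 0], "spin": 0}, {"xyz": [0, 0, 0], "spin": 0}, {"xyz": [0, 0, 0], "spin": 0}, {"xyz": [0, 0, 0], "spin": 0}, {"xyz": [0, 0, 0], "spin": 0}, {"xyz": [0, 0, 0], "spin": 0}, {"xyz": [0, 0, 0], "spin": 0}]}}

```text
t: 57.4
position: [594.9, -206.1, 52.3]
orientation: [0.997, 0.079, -0.0, 0.0]
wrist_force: [-4.2, -1.3, 3.2]
gripper_width: 0.1
grip_force: 2.1
```

>>> {"op": "move_arm", "data": {"series": [{"xyz": [1, 0.15, 0], "spin": 0}, {"xyz": [1, 0.15, 0], "spin": 0}, {"xyz": [1, 0.15, 0], "spin": 0}, {"xyz": [1, 0.15, 0], "spin": 0}, {"xyz": [1, 0.15, 0], "spin": 0}, {"xyz": [1, 0.15, 0], "spin": 0}, {"xyz": [0, 0, 0], "spin": 0}, {"xyz": [0, 0, 0], "spin": 0}, {"xyz": [0, 0, 0], "spin": 0}, {"xyz": [0, 0, 0], "spin": 0}]}}

```text
t: 58.4
position: [595.0, -206.1, 52.3]
orientation: [0.997, 0.078, -0.005, -0.001]
wrist_force: [-16.1, -1.0, 12.5]
gripper_width: -0.1
grip_force: 7.7
```

>>> {"op": "move_arm", "data": {"series": [{"xyz": [1, 0.15, 0], "spin": 0}, {"xyz": [1, 0.15, 0], "spin": 0}, {"xyz": [1, 0.15, 0], "spin": 0}, {"xyz": [0, 0, 0], "spin": 0}, {"xyz": [0, 0, 0], "spin": 0}, {"xyz": [0, 0, 0], "spin": 0}, {"xyz": [0, 0, 0], "spin": 0}, {"xyz": [0, 0, 0], "spin": 0}, {"xyz": [0, 0, 0], "spin": 0}, {"xyz": [0, 0, 0], "spin": 0}]}}

```text
t: 59.4
position: [595.1, -206.1, 52.3]
orientation: [0.997, 0.077, -0.008, -0.002]
wrist_force: [-21.1, -1.6, 17.0]
gripper_width: 0.0
grip_force: 10.5
```

>>> {"op": "move_arm", "data": {"series": [{"xyz": [-10, -1.5, 0], "spin": 0}, {"xyz": [-10, -1.5, 0], "spin": 0}, {"xyz": [-20, -3, 0], "spin": 0}, {"xyz": [-20, -3, 0], "spin": 0}, {"xyz": [-20, -3, 0], "spin": 0}, {"xyz": [-20, -3, 20], "spin": 0}, {"xyz": [-20, -3, 30], "spin": 0}, {"xyz": [-20, 0, 40], "spin": 0}, {"xyz": [-10, 0, 40], "spin": 0}, {"xyz": [0, 0, 20], "spin": 0}]}}

```text
t: 60.4
position: [454.6, -223.3, 205.3]
orientation: [0.997, 0.078, 0.002, 0.001]
wrist_force: [0.9, 0.1, 0.9]
gripper_width: 0.2
grip_force: 0.0
```

Run:
```python
from h import *
look('n')
p,w=cloud("scene")
p2,w2=cloud("top")
for n,x in(("s",w),("t",w2)):
    for b in blobs(box(x,540,660,-260,-170,60,85),x,5):print(n,"post",b)
cv2.imwrite("pics/o.png",np.hstack([cv2.resize(p[100:340,180:480],(400,320)),cv2.resize(p2[100:370,180:480],(400,320))])[:,:,::-1])
```

```text
t 60.5 tcp [ 456.9 -223.4  205.2] yaw -80.9 q [ 0.08  0.62  0.46  1.97 -0.44  0.64 -0.58] w -0.1 F [-0.1  1.   0.1] 0.0
s pot (array([671.3, 218. ,  36. ]), array([663.6, 228.2,  34.3]), np.int32(255), array([218, 326], dtype=int32))
s seated (array([686.7, -75.7,  70. ]), array([690.6, -76.8,  70.2]), np.int32(52), array([281, 215], dtype=int32))
s seated (array([650.3, -18.6,  69.6]), array([649.8, -16.6,  69.7]), np.int32(173), array([285, 233], dtype=int32))
s knob (array([686.5, -85.5,  97.4]), array([686.1, -84.2,  98.3]), np.int32(87), array([282, 202], dtype=int32))
s mid (array([ 669.9, -162.5,   47.7]), array([ 669.7, -163.3,   47.2]), np.int32(117), array([301, 199], dtype=int32))
s mid (array([617.4, -95.5,  47.2]), array([616.7, -95.6,  47.2]), np.int32(138), array([312, 220], dtype=int32))
s mid (array([700.1, -76.5,  47.7]), array([697.1, -72.4,  47.9]), np.int32(57), array([276, 223], dtype=int32))
s mid (array([ 573.5, -102.7,   45.4]), array([ 573.2, -102.9,   45.1]), np.int32(34), array([339, 228], dtype=int32))
s mid (array([714.5,  -4.7,  47.6]), array([714.8,  -
[... 637 characters left out ...]
id (array([ 667.8, -166.2,   47.6]), array([ 666.6, -165. ,   47.1]), np.int32(79), array([351, 211], dtype=int32))
t mid (array([645.8, -20.1,  47.6]), array([641.5, -20.9,  47.7]), np.int32(62), array([291, 220], dtype=int32))
t mid (array([616. , -98.6,  47.7]), array([614.9, -98.7,  46.9]), np.int32(76), array([323, 232], dtype=int32))
t mid (array([ 572.8, -105.2,   46.9]), array([ 571.9, -105.4,   45.5]), np.int32(35), array([331, 256], dtype=int32))
s post (array([ 612.7, -205.5,   71.7]), array([ 612.5, -202.6,   72.8]), np.int32(71), array([338, 186], dtype=int32))
t post (array([ 609.9, -207.5,   71.5]), array([ 609.8, -207.1,   76.6]), np.int32(41), array([376, 240], dtype=int32))
```

View pics/o.png

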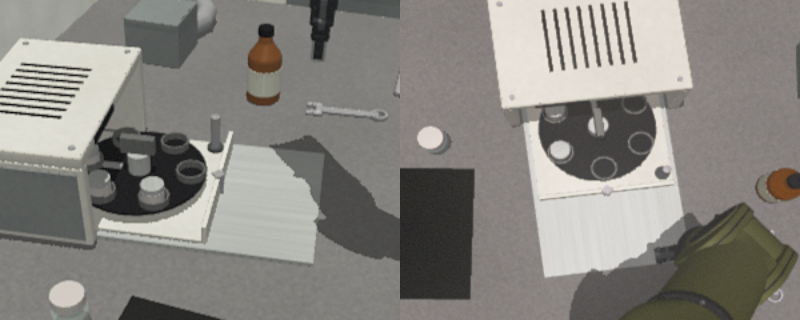

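The picture shows the tray in the head with pots seated at (560,150) and (152,190). The bottle, jar and spanner are untouched and the arm is clear. Handing in.

```bash
python3 -c "
from station import *
print(close_job())"
```

```text
the job is handed in; nothing more can be done
None
```

The job is handed in: the three pots that were on the mat are seated in order from the marked pocket, with one click after each. The tray stopped firmly after about 127 mm of push, which I took as fully home, and the bottle, jar and spanner showed no sign of being disturbed.

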